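# Ready the strip magazine of an edge bander

### The arm

A 7-joint arm with a two-finger parallel gripper is mounted at the origin on the work surface. World frame = base frame: x ahead of the robot, y to its left, z up, the work surface at z = 0. Lengths are in m, angles in rad, forces in N, time in s.
With the tool pointing down it reaches from about 0.425 to 0.95 m from the base axis. Payload 16.7 kg.
Tool frame: the origin (TCP) lies between the finger pads; the fingertips stand 11 mm ahead of it and the grasp point (between the pads) lies 8 mm behind it (robot.tip_reach is the distance from the TCP to the fingertips, in m); z points along the fingers, y is the direction in which the jaws open and shut (so a half turn about z gives the same grasp; the last joint's range is limited). The gripper opens to 94 mm and grips with 3 to 60 N. Pads are 16 mm wide; open, the fingers measure 119 mm over their backs; the gripper's body (75 mm by 177 mm) begins 78 mm behind the grasp point.
Start: joints at [1.139, 0.426, 0.074, 1.606, -0.034, 1.111, -0.067], TCP at [0.188, -0.648, 0.179] pointing down, gripper open.
Joint ranges: [-2.85, 2.85], [-0.5, 2.14], [-1.23, 1.37], [0.21, 2.46], [-1.02, 4.16], [0.16, 2.05], [-2.73, 2.73]. Speed limits (rad/s): [1.89, 1.89, 2.39, 2.39, 3.01, 3.01, 3.01].

### API

Orientations are given as a rotation vector (axis times angle).
In Python, from rig import robot gives the robot as it stands.
- The arm moves only by the tool carry_out, never from a script. Its argument "commands" is a list of rows, each a list of 4 numbers: the shift along the tool's x, y, z in cm, then the turn about the tool's z in degrees. A call has 1 to 5 rows; each row shifts and turns the commanded pose from where the row before left it, along the tool's axes as they then stand; what a row does not reach is not made up. A row lasts 1/10 s, in which the tool goes at most 50 mm and 8.59 degrees, less where a joint would pass 70% of its speed; a pose out of reach is approached as far as the arm can. A call with a gripper value outside its range is refused whole. "grip" is the gripper's target within -1 to 1 (fully open at 1, half-way at 0, shut at -1), set as the call begins (left out, the last holds). The fingers move at their own pace and stop on an object; "grip_force" is the grip in N (left out, the last holds). Time passes only in rows, so rows that do not move let the fingers close. It gives the time, the measured TCP pose, the force and the opening at its end, in the units of the state.
- robot.observe(): the state, without advancing time (a new reading comes with each control period).
- robot.camera(name): name is "side" or "top" or "wrist"; returns (picture, depth): 400x640x3 uint8, red, green, blue; 400x640 float32, m along the optical axis (not along the pixel's ray), 0 where there is no reading.
- robot.calibration(name): a dict with "fx", "fy", "cx", "cy" (pixels), "eye" and "orientation" of the camera in the world. Camera axes: x right, y up, looking along -z (the intrinsics and any distortion apply to the point x, -y, -z); pixel columns grow to the right and rows downward; lengths in m; the calibration is good to about 2 mm. A picture is of the moment at which its call begins: read the wrist's pose just before it. calibration takes no time and is no camera call; for the wrist camera it gives the pose at the moment of the call.
- robot.close_job(): hands the job in, once; it reports no verdict.
The state is a dict: "time_s": time; "joints": joint angles; "dq": joint speeds; "joint_torque": joint torques, N m; "tool_pos": TCP position; "eef_rot": TCP orientation; "ft_force": force on the tool from outside, world axes, zero at the start; "wrist_torque": the same for the moment, N m; "gripper_width": opening from 0.0 (shut) to 1.0 (fully open).
Only numpy, scipy, OpenCV 4.12 (cv2) and the standard library are available. Lean on these libraries where they do the work, as an engineer would, in place of code of your own. Each camera call takes 0.05 s, during which the arm holds its last target. There are 200 camera calls.

### The job

First comb the scattered wooden edging strips with the hand rake until all of them lie flat on the magazine plate in parallel rows, pushed up against the fence or close behind one another and square to it, never touching a strip with the gripper or arm; stand the rake back upright on its rubber mat, lengthwise, when you have finished with it. The stop block now in the pocket is too short: take it out and set it upright in the shallow grey bin. Once the strips are combed, pick from the three stop blocks on the table the one that fills the pocket and seat it there flat and square, leaving the other two, and the other things on the table, where they are.

Things in the scene. Friction and masses are not known exactly. Their poses are not given: they have to be found in the camera images.
- magazine: the strip magazine, fixed: an aluminium plate 240 mm (its x) x 310 mm (its y), 6 mm thick, with one steel fence 12 mm thick and 30 mm high along its far (+x) edge; the other three sides are open. Origin under the plate's centre, on the table
- fence (a point): middle of the foot of the fence's face that looks onto the plate, 115 mm in +x of the plate's centre, at plate-top height (6 mm); x points through the fence, away from the strips; y runs along the fence. Strips start with x between about -0.21 and -0.07 here. Three strips in close rows reach 42 mm from the face; a strip counts as combed with its centre within 70 mm of the face
- strip1: a loose square wooden edging strip, 14 x 110 x 14 mm, 25 g; origin at its centre (13 mm above the table when it lies on the plate), long axis along its own y. Parallel to the fence when its y axis is along the fence's y. May be absent
- strip2: a loose square wooden edging strip, 14 x 110 x 14 mm, 25 g; origin at its centre (13 mm above the table when it lies on the plate), long axis along its own y. Parallel to the fence when its y axis is along the fence's y. May be absent
- strip3: a loose square wooden edging strip, 14 x 110 x 14 mm, 25 g; origin at its centre (13 mm above the table when it lies on the plate), long axis along its own y. Parallel to the fence when its y axis is along the fence's y. May be absent
- strip4: a loose square wooden edging strip, 14 x 110 x 14 mm, 25 g; origin at its centre (13 mm above the table when it lies on the plate), long axis along its own y. Parallel to the fence when its y axis is along the fence's y. May be absent
- strip5: a loose square wooden edging strip, 14 x 110 x 14 mm, 25 g; origin at its centre (13 mm above the table when it lies on the plate), long axis along its own y. Parallel to the fence when its y axis is along the fence's y. May be absent
- strip6: a loose square wooden edging strip, 14 x 110 x 14 mm, 25 g; origin at its centre (13 mm above the table when it lies on the plate), long axis along its own y. Parallel to the fence when its y axis is along the fence's y. May be absent
- rake: hand rake standing on its tines: aluminium head 40 mm (own x) x 134 mm (own y) x 12 mm, its underside 26 mm up, with two rows of seven round steel tines (6 mm diameter, 20 mm apart along y, the rows at x = -15 and +15 mm); on top an upright black grip 24 mm (x) x 34 mm (y) from 38 to 118 mm above the tine tips. 300 g; origin between the tine tips, at their foot. It is the same seen from either side, and stands by itself when let go upright on a flat surface
- mat: black rubber mat where the rake stands, fixed, 190 mm (own x) x 64 mm (own y) x 4 mm; origin at the centre of its underside. The rake belongs on its middle with the rake's y along the mat's x
- fixture: dark steel pocket fixture, fixed, 140 mm (own x) x 88 mm (own y) x 18 mm high; origin at the centre of its underside
- pocket (a point): centre of the pocket's floor, 6 mm above the table; the pocket is 100 mm (x) x 48 mm (y) and 12 mm deep, open upward
- block76: a white plastic stop block 76 mm long (own x) x 44 mm (y) x 24 mm high with a black grip rib on top, 60 mm (x) x 18 mm (y) x 22 mm high (top 46 mm above the underside), 150 g; origin at the centre of its underside; it lies in the pocket at the start and is too short for it
- block86: a white plastic stop block 86 mm long (own x) x 44 mm (y) x 24 mm high with a black grip rib on top, 60 mm (x) x 18 mm (y) x 22 mm high (top 46 mm above the underside), 150 g; origin at the centre of its underside; a look-alike, too short for the pocket; leave it alone
- block96: a white plastic stop block 96 mm long (own x) x 44 mm (y) x 24 mm high with a black grip rib on top, 60 mm (x) x 18 mm (y) x 22 mm high (top 46 mm above the underside), 150 g; origin at the centre of its underside; the one that fills the pocket (2 mm clear all round)
- block108: a white plastic stop block 108 mm long (own x) x 44 mm (y) x 24 mm high with a black grip rib on top, 60 mm (x) x 18 mm (y) x 22 mm high (top 46 mm above the underside), 150 g; origin at the centre of its underside; a look-alike, too long for the pocket; leave it alone
- bin: shallow grey plastic bin, fixed, outside 130 mm (own x) x 170 mm (own y) x 22 mm high, walls 4 mm, floor about 4 mm thick; origin at the centre of its underside
- roller: bystander: white pressure roller lying flat, 64 mm across, 32 mm high
- starknob: bystander: black star knob with stud, 40 mm across, 46 mm high
- wrench: bystander: steel wrench lying beyond the magazine
- cleaner: bystander: white cleaner bottle 52 mm across, 120 mm high
- bracket: bystander: small steel angle bracket 50 x 60 x 45 mm
- tin: bystander: steel tin 68 mm across, 85 mm high
Not all that is in view belongs to the job. Leave any blue look-alike of the block76 alone.

How it is judged:
By the outcome, as a careful person would: the job done as asked, in the order asked, and still so for the second after the job is handed in, with the robot touching nothing.
Of strip1, strip2, strip3, strip4, strip5, strip6 only 4 to 6 are there at a start; the rules pass over those that are not, and their reading is None.
At some moment in a run one of strip1, strip2, strip3, strip4, strip5, strip6 may be knocked a few centimetres aside while the robot is not near it.
Once in a run the grip may slacken for a moment while it holds something.
It also fails if it takes over 208 s, if anything falls off the work surface, if the arm or the gripper's body presses on something with over 40 N, if the wrist force passes 120 N, or if a joint passes its speed limit or range.

## Working session

There is one attempt and no reset: what is moved stays moved. The work goes in short steps, Python scripts to look and compute and a tool call to move; the robot and the scene stay as the last step left them, time stands still between calls to the robot, and variables do not carry over. Pictures are saved under pics/ and viewed, about 12 in all and at most 16, crops included, and the job is handed in when it is done.

Besides the shell and the picture viewer there is one more tool, called as name(argument=value, ...), one argument or row to a line, values as JSON. carry_out: Moves the arm, as the interface text tells. Its arguments: {"type":"object","properties":{"commands":{"type":"array","items":{"type":"array","items":{"type":"number"}}},"grip":{"type":"number"},"grip_force":{"type":"number"}},"required":["commands"]}

```bash
ls; mkdir -p pics; cat > h.py <<'E'
import numpy as np, cv2
from scipy.spatial.transform import Rotation as R
from rig import robot
def rot(o):
    o=np.array(o,float)
    if o.shape==(3,3): return o
    return (R.from_rotvec(o) if o.size==3 else R.from_quat(o)).as_matrix()
def cast(c,u,v,z):
    """pixels -> world points on plane z"""
    u=np.atleast_1d(u).astype(float);v=np.atleast_1d(v).astype(float)
    d=np.stack([(u-c['cx'])/c['fx'],-(v-c['cy'])/c['fy'],-np.ones_like(u)],-1)@rot(c['orientation']).T
    e=np.array(c['eye']); return e+d*((z-e[2])/d[:,2])[:,None]
def proj(c,P):
    q=(np.array(P,float)-c['eye'])@rot(c['orientation'])
    return np.stack([c['cx']+c['fx']*q[...,0]/-q[...,2],c['cy']-c['fy']*q[...,1]/-q[...,2]],-1)
def cloud(c,d):
    v,u=np.mgrid[:400,:640]
    p=np.stack([(u-c['cx'])/c['fx']*d,-(v-c['cy'])/c['fy']*d,-d],-1)
    return p@rot(c['orientation']).T+np.array(c['eye'])
def pose():
    s=robot.observe(); r=R.from_rotvec(s['eef_rot']).as_matrix()
    return s,np.array(s['tool_pos']),r
def grab(n,name=None):
    c=robot.calibration(n); p,d=robot.camera(n)
    if name: cv2.imwrite('pics/%s.png'%name,p[...,::-1])
    np.savez('/tmp/%s.npz'%n,p=p,d=d); return c,p,d
E
python3 - <<'E'
from h import *
s,p,r=pose();print(s);print(r)
for n in('side','top','wrist'):
    c,_,_=grab(n,'a_'+n);print(n,c)
E
```

```text
pics
{'time_s': 0.0, 'joints': array([ 1.13847427,  0.42674483,  0.07387456,  1.60660465, -0.03413878,
        1.11082614, -0.06711238]), 'dq': array([ 0.00027881, -0.00127179, -0.00196391,  0.0004823 ,  0.00086173,
        0.00234711,  0.00067196]), 'joint_torque': array([-3.01284192e-03, -9.35823655e+01,  3.66458774e+00, -4.54196084e+01,
       -4.90757916e-02,  1.99571106e-02,  3.15843836e-04]), 'tool_pos': array([ 0.18819935, -0.64772758,  0.17826883]), 'eef_rot': array([-3.10896772e+00, -4.42465210e-01,  4.06812546e-04]), 'ft_force': array([ 0.30938163, -0.12647634, -0.04644667]), 'wrist_torque': array([ 0.02691478,  0.02651365, -0.0030632 ]), 'gripper_width': 1.0022988676804978}
[[ 9.60294799e-01  2.78986929e-01 -4.39273267e-04]
 [ 2.78987265e-01 -9.60293991e-01  1.24769509e-03]
 [-7.37408580e-05 -1.32070675e-03 -9.99999125e-01]]
side {'fx': 361.9164895303784, 'fy': 361.9164895303784, 'cx': 322.9785744195565, 'cy': 195.9614962248181, 'eye': array([0.12777149, 0.53626028, 0.4999149 ]), 'orientation': array([ 0.39104143, -1.29163282, -2.24892183])}
top {'fx': 371.71073989817137, 'fy': 371.71073989817137, 'cx': 320.8463109420231, 'cy': 197.86001942203484, 'eye': array([ 0.37721945, -0.09775011,  0.97466625]), 'orientation': array([ 0.18747132, -0.15845815, -1.45623086])}
wrist {'fx': 351.7995092315074, 'fy': 351.7995092315074, 'cx': 323.9031701978462, 'cy': 200.2741794981113, 'eye': array([ 0.25582397, -0.62790735,  0.38528738]), 'orientation': array([-0.21195459,  0.16117185, -1.28135118])}
```

View pics/a_top.png

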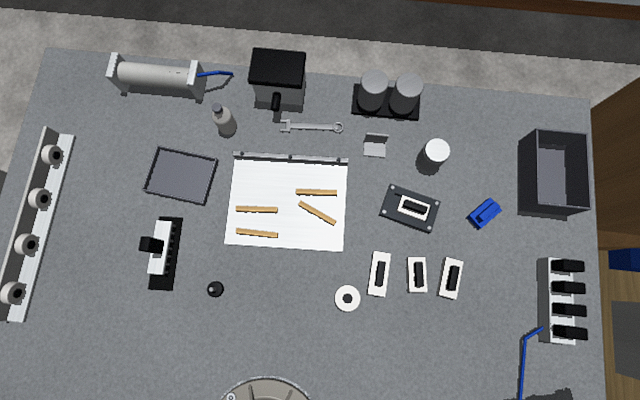

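View pics/a_side.png

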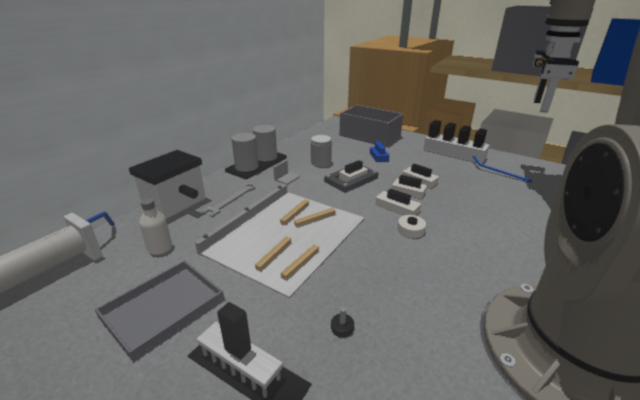

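Top view: the plate is centred near (288,203), with four strips at (257,210), (257,233), (316,192) and (317,212). The rake and mat are near (162,250), the bin at (181,175), the fixture at (410,208), and the blocks at (379,273), (417,274) and (451,278). The side view agrees. Next I'll measure.

```bash
cat > m.py <<'E'
from h import *
def rects(c,mask,z,box,amin=60):
    u0,v0,u1,v1=box; m=np.zeros(mask.shape,np.uint8); m[v0:v1,u0:u1]=mask[v0:v1,u0:u1]*255
    out=[]
    for k in cv2.findContours(m,cv2.RETR_EXTERNAL,cv2.CHAIN_APPROX_NONE)[0]:
        if cv2.contourArea(k)<amin: continue
        k=k[:,0,:]; P=cast(c,k[:,0],k[:,1],z)[:,:2]
        (cx,cy),(w,h),a=cv2.minAreaRect((P*1000).astype(np.float32))
        if w<h: w,h,a=h,w,a+90
        out.append((cx/1000,cy/1000,w,h,(a+90)%180-90))   # a = long axis angle, deg from world x
    return out
def show(t,L):
    for l in L: print(t,'c=(%.4f,%.4f) %.0fx%.0f long %.1f deg'%l)
E
python3 - <<'E'
from m import *
c=robot.calibration('top'); f=np.load('/tmp/top.npz');p,d=f['p'],f['d']
hsv=cv2.cvtColor(p,cv2.COLOR_RGB2HSV); H,S,V=[hsv[...,i].astype(int) for i in range(3)]
W=(V>190)&(S<40)
wood=(H>8)&(H<28)&(S>70)&(V>90)
show('strip',rects(c,wood,.020,(215,150,360,260)))
show('plate',rects(c,W|wood,.006,(215,158,360,260),2000))
show('blk',rects(c,W,.024,(362,245,475,305)))
show('pblk',rects(c,W,.030,(375,180,445,235)))
show('rakehead',rects(c,W,.042,(135,210,185,295)))
dark=(V<75)
show('fix',rects(c,dark|W,.018,(372,180,445,236)))
show('mat',rects(c,(V<45)|W,.004,(135,210,190,295)))
P=cloud(c,d)
for n,b,z0,z1 in(('rakegrip',(130,225,175,265),.09,.14),('rakehead',(130,205,190,295),.034,.05),('pk rib',(385,180,440,235),.045,.06),('rib',(362,245,475,305),.036,.055),('fence',(225,140,360,175),.028,.045),('bin',(138,140,225,212),.014,.03),('fix',(372,180,445,236),.012,.021)):
    q=P[b[1]:b[3],b[0]:b[2]].reshape(-1,3); q=q[(q[:,2]>z0)&(q[:,2]<z1)]
    if len(q)<4: print(n,len(q)); continue
    print(n,len(q),cv2.minAreaRect((q[:,:2]*1000).astype(np.float32)),q.mean(0).round(4),np.percentile(q[:,2],90))
print('plate z',np.median(P[220:228,290:300,2]),'table',np.median(P[320:330,150:180,2]))
E
```

```text
strip c=(0.4832,0.0875) 108x13 long 89.5 deg
strip c=(0.5464,0.0968) 108x13 long -83.8 deg
strip c=(0.5527,-0.0614) 107x14 long 66.0 deg
strip c=(0.6081,-0.0532) 106x13 long -86.1 deg
plate c=(0.5703,0.0210) 311x234 long -87.7 deg
blk c=(0.4246,-0.4124) 95x43 long -9.0 deg
blk c=(0.4240,-0.3288) 83x44 long 6.2 deg
blk c=(0.4159,-0.2342) 107x44 long -3.8 deg
pblk c=(0.5918,-0.3090) 75x43 long 75.5 deg
rakehead c=(0.4207,0.3217) 132x39 long 1.7 deg
fix c=(0.5565,-0.2844) 147x54 long 56.6 deg
fix c=(0.5952,-0.3030) 138x80 long 76.1 deg
mat c=(0.4075,0.3384) 187x102 long 2.9 deg
rakegrip 241 ((420.78302001953125, 321.6493835449219), (34.20051193237305, 25.163837432861328), 2.0955047607421875) [0.4204 0.3179 0.1154] 0.1228976908574676
rakehead 741 ((420.98553466796875, 321.08502197265625), (133.93580627441406, 41.94319534301758), 1.424501657485962) [0.4193 0.3191 0.0418] 0.04406953421403348
pk rib 175 ((592.707275390625, -307.95745849609375), (59.4901008605957, 18.834768295288086), 75.0655288696289) [ 0.5916 -0.3074  0.0508] 0.0532013542064135
rib 598 ((422.43829345703125, -324.0767822265625), (64.35774230957031, 205.28323364257812), 2.5080363750457764) [ 0.4219 -0.3263  0.045 ] 0.047475269761528154
fence 424 ((695.3978271484375, 27.860275268554688), (12.876164436340332, 308.9238586425781), 2.3566837310791016) [0.6952 0.0267 0.0304] 0.032734642048248205
bin 475 ((619.536865234375, 317.354248046875), (172.80758666992188, 130.84141540527344), 83.51481628417969) [0.6202 0.3201 0.0203] 0.023476573036960113
fix 1108 ((594.4605102539062, -301.95220947265625), (140.52883911132812, 89.1676025390625), 75.73381042480469) [ 0.5921 -0.3019  0.0174] 0.01971676503738075
plate z 0.005764297044121458 table 0.00035269383745634153
```

carry_out(
  commands=[
    [0,0,-1,7.25],
    [0,0,-1,7.25],
    [3.35,-2.38,0,0],
    [3.35,-2.38,0,0],
    [3.35,-2.38,0,0],
  ],
  grip=1,
)

```text
time_s: 0.65
tool_pos: [0.2875, -0.5728, 0.1988]
eef_rot: [-3.141, -0.046, 0.0]
ft_force: [0.8, -0.4, -0.2]
gripper_width: 1.001
```

carry_out(
  commands=[
    [3.35,-2.38,0,0],
    [3.35,-2.38,0,0],
    [3.35,-2.38,0,0],
    [3.35,-2.38,0,0],
    [3.35,-2.38,0,0],
  ],
)

```text
time_s: 1.15
tool_pos: [0.4516, -0.4486, 0.1989]
eef_rot: [-3.141, -0.047, 0.0]
ft_force: [0.7, 0.3, 0.5]
gripper_width: 0.998
```

carry_out(
  commands=[
    [0.94,-3.72,0,0],
    [0.94,-3.72,0,0],
    [0.94,-3.72,0,0],
    [0.94,-3.72,0,0],
    [0.94,-3.72,0,0],
  ],
)

```text
time_s: 1.65
tool_pos: [0.492, -0.261, 0.1989]
eef_rot: [-3.141, -0.047, 0.0]
ft_force: [0.0, 0.1, -0.0]
gripper_width: 1.002
```

carry_out(
  commands=[
    [0.94,-3.72,0,0],
    [0.94,-3.72,0,0],
    [0.94,-3.72,0,0],
    [0.94,-3.72,0,0],
    [0.94,-3.72,0,0],
  ],
)

```text
time_s: 2.15
tool_pos: [0.5335, -0.0738, 0.199]
eef_rot: [3.141, 0.047, -0.0]
ft_force: [0.4, -0.1, -0.4]
gripper_width: 1.001
```

carry_out(
  commands=[
    [0.94,-3.72,0,0],
    [0.94,-3.72,0,0],
    [0,0,0,0],
  ],
)

```text
time_s: 2.45
tool_pos: [0.5506, 0.0052, 0.1989]
eef_rot: [-3.139, -0.057, -0.0]
ft_force: [-0.6, -0.1, 0.4]
gripper_width: 1.002
```

carry_out(
  commands=[
    [-1.49,-4,0,0],
    [-1.49,-4,0,0],
    [-1.49,-4,0,0],
    [-1.49,-4,0,0],
  ],
)

```text
time_s: 2.85
tool_pos: [0.4849, 0.1585, 0.199]
eef_rot: [3.141, 0.045, 0.0]
ft_force: [1.3, 0.3, -0.3]
gripper_width: 1.001
```

carry_out(
  commands=[
    [-1.49,-4,0,0],
    [-1.49,-4,0,0],
    [-1.49,-4,0,0],
    [-1.49,-4,0,0],
    [0,0,0,0],
  ],
)

```text
time_s: 3.35
tool_pos: [0.4187, 0.3207, 0.1992]
eef_rot: [-3.139, -0.057, 0.001]
ft_force: [-0.0, -0.6, 0.3]
gripper_width: 0.999
```

```bash
python3 - <<'E'
from m import *
s,t,r=pose(); c,p,d=grab('wrist','b_wrist')
print(t,np.degrees(np.arctan2(r[1,0],r[0,0])),s['joints'].round(2))
P=cloud(c,d).reshape(-1,3)
for a,b in((.112,.13),(.036,.05)):
    q=P[(P[:,2]>a)&(P[:,2]<b)&(abs(P[:,0]-.42)<.1)&(abs(P[:,1]-.32)<.08)]; print(cv2.minAreaRect((q[:,:2]*1000).astype(np.float32)),q[:,2].mean())
E
```

```text
[0.41870481 0.32070453 0.19915469] 2.0673934898766992 [-0.34  0.2  -0.5   1.89  0.11  1.08 -2.41]
((418.9728698730469, 321.2089538574219), (33.78094482421875, 23.617504119873047), 2.0024490356445312) 0.12265526640628928
((418.9765625, 321.5357666015625), (132.5523223876953, 40.047813415527344), 1.6844991445541382) 0.04314501517640643
```

View pics/b_wrist.png

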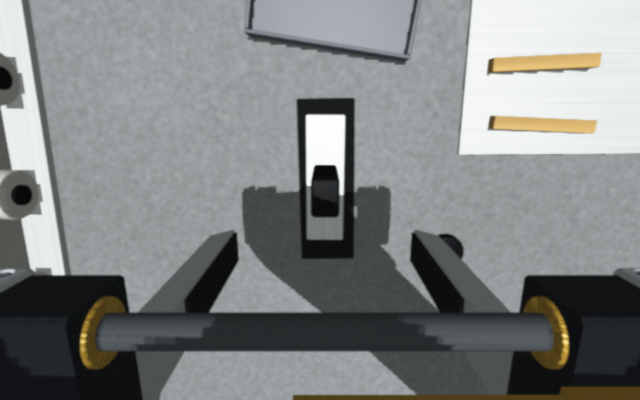

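carry_out(
  commands=[
    [0,0,0,-5],
    [0,0,0,0],
  ],
)

```text
time_s: 3.6
tool_pos: [0.4219, 0.3148, 0.1988]
eef_rot: [3.136, 0.184, -0.0]
ft_force: [0.9, 0.0, 0.4]
gripper_width: 1.0
```

```bash
python3 -c "
from h import *
s,t,r=pose();print(s['joints'].round(3),np.degrees(np.arctan2(r[1,0],r[0,0])))"
```

```text
[-0.319  0.202 -0.504  1.888  0.11   1.079 -2.32 ] 6.732306673659195
```

carry_out(
  commands=[
    [-0.2,-0.65,0,0],
    [0,0,0,4.9],
    [0,0,0,0],
    [0,0,0,0],
  ],
)

```text
time_s: 4.0
tool_pos: [0.4188, 0.3221, 0.199]
eef_rot: [3.141, 0.05, 0.0]
ft_force: [0.4, -0.3, -1.0]
gripper_width: 1.001
```

carry_out(
  commands=[
    [0,0,0,0],
    [0,0,0,0],
  ],
)

```text
time_s: 4.2
tool_pos: [0.4187, 0.3221, 0.199]
eef_rot: [3.141, 0.05, 0.0]
ft_force: [-0.4, 0.4, 0.1]
gripper_width: 0.995
```

carry_out(
  commands=[
    [0,0.1,3,0],
    [0,0,3,0],
    [0,0,3,0],
    [0,0,2.9,0],
    [0,0,0,0],
  ],
)

```text
time_s: 4.7
tool_pos: [0.417, 0.3197, 0.077]
eef_rot: [3.138, 0.05, -0.007]
ft_force: [0.1, -0.0, 0.6]
gripper_width: 0.998
```

carry_out(
  commands=[
    [0,0,0,0],
    [0,0,0,0],
    [0,0,0,0],
    [0,0,0,0],
    [0,0,0,0],
  ],
  grip=-1,
  grip_force=50,
)

```text
time_s: 5.2
tool_pos: [0.419, 0.3214, 0.0806]
eef_rot: [-3.141, -0.049, -0.001]
ft_force: [-0.6, -0.2, 0.1]
gripper_width: 0.609
```

carry_out(
  commands=[
    [0,0,0,0],
    [0,0,0,0],
    [0,0,0,0],
    [0,0,0,0],
    [0,0,0,0],
  ],
)

```text
time_s: 5.7
tool_pos: [0.4187, 0.3211, 0.08]
eef_rot: [3.141, 0.049, -0.0]
ft_force: [-0.1, -1.0, -0.4]
gripper_width: 0.249
```

carry_out(
  commands=[
    [0,0,0,0],
    [0,0,0,0],
    [0,0,-1,0],
    [0,0,-2.5,0],
    [0,0,-2.5,0],
  ],
)

```text
time_s: 6.2
tool_pos: [0.4182, 0.3211, 0.1409]
eef_rot: [3.141, 0.05, -0.002]
ft_force: [-0.5, 0.2, -3.8]
gripper_width: 0.252
```

carry_out(
  commands=[
    [0,0,-2,0],
    [0,0,0,-7.53],
    [0,0,0,-7.53],
    [0,0,0,-7.53],
    [0,0,0,-7.53],
  ],
)

```text
time_s: 6.7
tool_pos: [0.4185, 0.3212, 0.1606]
eef_rot: [-3.018, -0.872, -0.0]
ft_force: [0.7, -0.6, -2.8]
gripper_width: 0.25
```

carry_out(
  commands=[
    [0,0,0,-7.53],
    [0,0,0,-7.53],
    [0,0,0,-7.53],
    [0,0,0,-7.53],
    [0,0,0,-7.53],
  ],
)

```text
time_s: 7.2
tool_pos: [0.4185, 0.3212, 0.1605]
eef_rot: [2.575, 1.799, 0.0]
ft_force: [0.2, -0.7, -3.1]
gripper_width: 0.252
```

carry_out(
  commands=[
    [0,0,0,-7.53],
    [0,0,0,-7.53],
    [0,0,0,-7.53],
    [0,0,0,0],
  ],
)

```text
time_s: 7.6
tool_pos: [0.4186, 0.3211, 0.1604]
eef_rot: [-2.176, -2.266, 0.0]
ft_force: [-0.4, -0.0, -2.2]
gripper_width: 0.251
```

```bash
python3 - <<'E'
from m import *
s,t,r=pose(); print(s['joints'].round(2),t,np.degrees(np.arctan2(r[1,0],r[0,0])),s['gripper_width'])
c,p,d=grab('top','c_top'); P=cloud(c,d)
hsv=cv2.cvtColor(p,cv2.COLOR_RGB2HSV); H,S,V=[hsv[...,i].astype(int) for i in range(3)]
wood=(H>8)&(H<28)&(S>70)&(V>90)
show('strip',rects(c,wood,.020,(215,150,360,260),30))
cw,p,d=grab('wrist','c_wrist')
E
```

```text
[-0.13  0.29 -0.75  1.92  0.23  1.02 -0.94] [0.4186269  0.32109266 0.16039449] 92.30067325765228 0.2508826270989036
strip c=(0.4831,0.0875) 108x14 long 89.5 deg
strip c=(0.5464,0.0968) 108x13 long -83.8 deg
strip c=(0.5527,-0.0614) 107x14 long 66.0 deg
strip c=(0.6087,-0.0532) 106x14 long -83.9 deg
```

View pics/c_wrist.png

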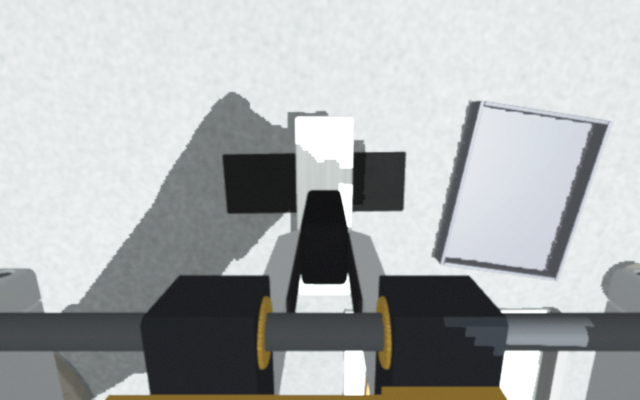

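carry_out(
  commands=[
    [-3.88,0.11,0,0],
    [-3.88,0.11,0,0],
    [-3.88,0.11,0,0],
    [-3.88,0.11,0,0],
    [-3.88,0.11,0,0],
  ],
)

```text
time_s: 8.2
tool_pos: [0.4314, 0.1261, 0.1604]
eef_rot: [2.183, 2.258, 0.001]
ft_force: [0.8, -1.1, -3.6]
gripper_width: 0.25
```

carry_out(
  commands=[
    [-3.88,0.11,0,0],
    [0,0,0,0],
    [0,0,2,0],
    [0,0,2,0],
    [0,0,0,0],
  ],
)

```text
time_s: 8.7
tool_pos: [0.4327, 0.0887, 0.1185]
eef_rot: [-2.181, -2.258, 0.003]
ft_force: [-1.0, 0.3, -3.4]
gripper_width: 0.251
```

```bash
cat >> m.py <<'E'
UX=np.array([.99916,.0410]);UY=np.array([-.0410,.99916]);F=np.array([.6894,.0277])
def fen(q): q=np.asarray(q)[...,:2]-F; return np.array([q@UX,q@UY]).T
def strips(name=None):
    c,p,d=grab('top',name)
    hsv=cv2.cvtColor(p,cv2.COLOR_RGB2HSV); H,S,V=[hsv[...,i].astype(int) for i in range(3)]
    for l in rects(c,(H>8)&(H<28)&(S>70)&(V>90),.020,(200,140,370,290),30):
        print('strip fence xy',fen(l[:2]).round(4),'%.0fx%.0f skew %.1f'%(l[2],l[3],(l[4]-92.35+90)%180-90))
E
python3 - <<'E'
from m import *
s,t,r=pose(); print(s['joints'].round(2),t,fen(t),np.degrees(np.arctan2(r[1,0],r[0,0])),s['gripper_width'])
strips('d_top')
# rake + mat geometry
c=robot.calibration('top'); f=np.load('/tmp/top.npz');p=f['p']; V=p.max(-1)
show('mat',rects(c,V<45,.004,(130,200,200,300)))
P=cloud(c,f['d']).reshape(-1,3); q=P[(abs(P[:,2]-(t[2]-.038))<.006)&(abs(P[:,0]-t[0])<.06)&(abs(P[:,1]-t[1])<.1)]
print(len(q),cv2.minAreaRect((q[:,:2]*1000).astype(np.float32)),q[:,2].mean())
c,p,d=grab('side','d_side')
E
```

```text
[ 0.24  0.17 -0.64  2.14  0.13  0.88 -0.44] [0.43269562 0.08866226 0.11850567] [-0.25398929  0.07143593] 92.0046233806292 0.25101580494649517
strip fence xy [-0.2045  0.05  ] 72x13 skew -2.9
strip fence xy [-0.1402  0.0576] 73x11 skew 3.8
strip fence xy [-0.1403 -0.0835] 107x14 skew -26.3
strip fence xy [-0.084  -0.0775] 106x14 skew 3.8
406 ((434.45849609375, 57.968563079833984), (39.96750259399414, 67.75172424316406), 2.3153321743011475) 0.08008482395425613
```

View pics/d_side.png

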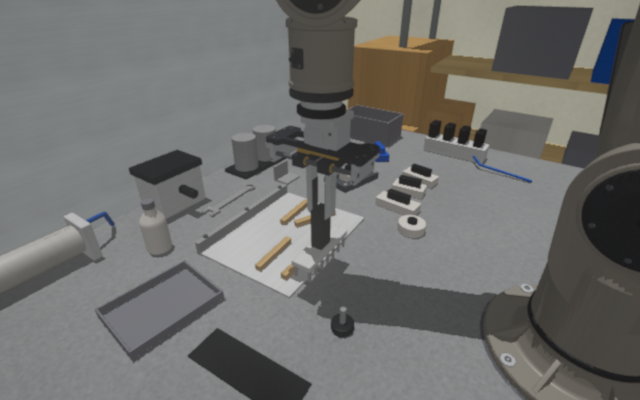

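carry_out(
  commands=[
    [0,0,1.7,-0.35],
    [0,0,1.75,0],
    [0,0.5,0,0],
    [0,0.8,0,0],
    [0,1,0,0],
  ],
)

```text
time_s: 9.3
tool_pos: [0.4587, 0.0901, 0.0868]
eef_rot: [2.172, 2.268, 0.002]
ft_force: [-0.3, -0.4, -3.5]
gripper_width: 0.249
```

carry_out(
  commands=[
    [0,1,0,0],
    [0,1,0,0],
    [0,1,0,0],
    [0,1,0,0],
    [0,1,0,0],
  ],
)

```text
time_s: 9.8
tool_pos: [0.5079, 0.0921, 0.0855]
eef_rot: [-2.172, -2.269, -0.0]
ft_force: [-1.0, -0.5, -3.1]
gripper_width: 0.251
```

carry_out(
  commands=[
    [0,1,0,0],
    [0,1,0,0],
    [0,1,0,0],
    [0,1,0,0],
    [0,1,0,0],
  ],
)

```text
time_s: 10.3
tool_pos: [0.5578, 0.0942, 0.0855]
eef_rot: [-2.172, -2.27, 0.0]
ft_force: [-1.4, -0.6, -3.2]
gripper_width: 0.255
```

```bash
python3 - <<'E'
from m import *
s,t,r=pose(); print(t,fen(t),np.degrees(np.arctan2(r[1,0],r[0,0])),s['ft_force'])
strips('e_top')
E
```

```text
[0.55777984 0.09423614 0.08550004] [-0.12878162  0.07187668] 92.51032589797745 [-1.377584   -0.58530319 -3.2267847 ]
strip fence xy [-0.1404 -0.0834] 107x14 skew -26.3
strip fence xy [-0.084  -0.0775] 106x14 skew 3.8
strip fence xy [-0.0935  0.0437] 55x17 skew -1.5
```

carry_out(
  commands=[
    [0,1,0.1,0],
    [0,1,0,0],
    [0,1,0,0],
    [0,1,0,0],
    [0,1,0,0],
  ],
)

```text
time_s: 10.85
tool_pos: [0.6078, 0.0964, 0.0845]
eef_rot: [-2.172, -2.269, -0.0]
ft_force: [-0.6, -0.6, -2.2]
gripper_width: 0.25
```

carry_out(
  commands=[
    [0,1,0,0],
    [0,0.7,0,0],
    [0,0.5,0,0],
    [0,0.3,0,0],
    [0,0,0,0],
  ],
)

```text
time_s: 11.35
tool_pos: [0.6321, 0.0975, 0.0845]
eef_rot: [-2.172, -2.269, -0.0]
ft_force: [1.0, 0.6, -3.3]
gripper_width: 0.254
```

carry_out(
  commands=[
    [0,0.2,0,0],
    [0,0.2,0,0],
    [0,0,0,0],
  ],
)

```text
time_s: 11.65
tool_pos: [0.6361, 0.0977, 0.0846]
eef_rot: [2.172, 2.269, 0.0]
ft_force: [0.5, -0.2, -4.5]
gripper_width: 0.253
```

carry_out(
  commands=[
    [0,0.2,0,0],
    [0,0.15,0,0],
    [0,0,0,0],
  ],
)

```text
time_s: 11.95
tool_pos: [0.6396, 0.0978, 0.0845]
eef_rot: [2.172, 2.269, 0.0]
ft_force: [-0.2, 0.3, -3.5]
gripper_width: 0.253
```

carry_out(
  commands=[
    [0,0.1,0,0],
    [0,0,0,0],
  ],
)

```text
time_s: 12.15
tool_pos: [0.6402, 0.0979, 0.0844]
eef_rot: [-2.172, -2.269, 0.001]
ft_force: [-0.9, 0.3, -2.2]
gripper_width: 0.248
```

carry_out(
  commands=[
    [0,0.1,0,0],
    [0,0,0,0],
  ],
)

```text
time_s: 12.35
tool_pos: [0.6407, 0.0979, 0.0843]
eef_rot: [-2.172, -2.269, 0.002]
ft_force: [-4.1, 0.0, -0.5]
gripper_width: 0.249
```

carry_out(
  commands=[
    [0,0.15,0,0],
    [0,0,0,0],
  ],
)

```text
time_s: 12.55
tool_pos: [0.6416, 0.0979, 0.0841]
eef_rot: [-2.171, -2.269, 0.003]
ft_force: [-7.2, 0.3, 0.2]
gripper_width: 0.248
```

carry_out(
  commands=[
    [0,-0.5,0,0],
    [0,-1.5,0,0],
    [0,-1.5,0,0],
    [0,0,-3,0],
    [0,0,-3,0],
  ],
)

```text
time_s: 13.05
tool_pos: [0.6074, 0.0963, 0.1449]
eef_rot: [-2.172, -2.27, 0.001]
ft_force: [0.9, -0.2, -2.4]
gripper_width: 0.25
```

```bash
python3 - <<'E'
from m import *
s,t,r=pose(); print(s['time_s'],t,fen(t),np.degrees(np.arctan2(r[1,0],r[0,0])),s['joints'].round(2),s['gripper_width'])
strips('f_top')
E
```

```text
13.05 [0.60736125 0.09632923 0.14493756] [-0.07915604  0.07193517] 92.52921303470174 [ 0.18  0.42 -0.57  1.75  0.25  1.05 -0.44] 0.2497150098226743
strip fence xy [-0.1407 -0.0833] 107x14 skew -25.9
strip fence xy [-0.084  -0.0775] 106x14 skew 3.8
strip fence xy [-0.0153  0.0464] 62x30 skew 0.2
```

carry_out(
  commands=[
    [-3.04,-2.58,0,0.15],
    [-3.04,-2.58,0,0],
    [-3.04,-2.58,0,0],
    [-3.04,-2.58,0,0],
    [-3.04,-2.58,0,0],
  ],
)

```text
time_s: 13.6
tool_pos: [0.4846, -0.062, 0.1447]
eef_rot: [2.174, 2.266, 0.001]
ft_force: [0.9, -0.3, -2.4]
gripper_width: 0.251
```

carry_out(
  commands=[
    [0,0,0,0],
    [0,0,2,0],
    [0,0,2,0],
    [0,0,0,0],
  ],
)

```text
time_s: 14.0
tool_pos: [0.4843, -0.0607, 0.1029]
eef_rot: [-2.174, -2.266, 0.002]
ft_force: [-0.4, 0.2, -2.2]
gripper_width: 0.252
```

```bash
python3 - <<'E'
from m import *
s,t,r=pose(); print(s['time_s'],t,fen(t),np.degrees(np.arctan2(r[1,0],r[0,0])),s['joints'].round(2),s['gripper_width'])
strips('g_top')
E
```

```text
14.0 [ 0.48428763 -0.06066674  0.1028653 ] [-0.20856311 -0.0798829 ] 92.37173211775439 [ 0.47  0.26 -0.55  2.06  0.17  0.87 -0.13] 0.2524096084620652
strip fence xy [-0.0155  0.1071] 50x29 skew -0.5
```

carry_out(
  commands=[
    [0,0,1.85,0],
    [0,0,0,0],
    [0,0.5,0,0],
    [0,0.8,0,0],
    [0,1,0,0],
  ],
)

```text
time_s: 14.55
tool_pos: [0.5097, -0.0599, 0.087]
eef_rot: [2.175, 2.266, 0.001]
ft_force: [0.0, -0.1, -2.6]
gripper_width: 0.25
```

carry_out(
  commands=[
    [0,1,0,0],
    [0,1,0,0],
    [0,1,0,0],
    [0,1,0,0],
    [0,1,0,0],
  ],
)

```text
time_s: 15.05
tool_pos: [0.5592, -0.0577, 0.0859]
eef_rot: [-2.175, -2.267, -0.0]
ft_force: [-0.1, -0.2, -3.2]
gripper_width: 0.254
```

carry_out(
  commands=[
    [0,1,0,0],
    [0,1,0,0],
    [0,1,0,0],
    [0,0,0,0],
  ],
)

```text
time_s: 15.45
tool_pos: [0.5896, -0.0563, 0.086]
eef_rot: [2.175, 2.267, 0.001]
ft_force: [0.6, 0.5, -4.2]
gripper_width: 0.253
```

```bash
python3 - <<'E'
from m import *
s,t,r=pose(); print(s['time_s'],t,fen(t),np.degrees(np.arctan2(r[1,0],r[0,0])),s['gripper_width'])
strips('h_top'); grab('side','h_side')
E
```

```text
15.45 [ 0.58961494 -0.05627278  0.08596836] [-0.10314413 -0.07981105] 92.36925254351839 0.2526712032711614
strip fence xy [-0.0154  0.0882] 87x30 skew 0.0
```

View pics/h_side.png

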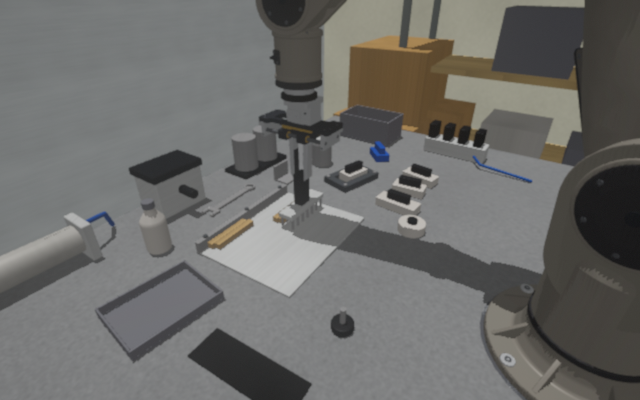

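carry_out(
  commands=[
    [0,1,0.12,0],
    [0,1,0,0],
    [0,1,0,0],
    [0,1,0,0],
    [0,0.7,0,0],
  ],
)

```text
time_s: 16.05
tool_pos: [0.6363, -0.0545, 0.0847]
eef_rot: [-2.175, -2.267, -0.0]
ft_force: [-0.8, -0.0, -3.8]
gripper_width: 0.248
```

carry_out(
  commands=[
    [0,0.4,0,0],
    [0,0.2,0,0],
    [0,0,0,0],
  ],
)

```text
time_s: 16.35
tool_pos: [0.6413, -0.0543, 0.0847]
eef_rot: [-2.175, -2.267, -0.0]
ft_force: [-0.6, 0.1, -3.8]
gripper_width: 0.251
```

carry_out(
  commands=[
    [0,0.2,0,0],
    [0,0.1,0,0],
    [0,0,0,0],
  ],
)

```text
time_s: 16.65
tool_pos: [0.6443, -0.0543, 0.0849]
eef_rot: [2.175, 2.266, 0.0]
ft_force: [0.0, -0.4, -3.4]
gripper_width: 0.25
```

carry_out(
  commands=[
    [0,0.15,0,0],
    [0,0,0,0],
  ],
)

```text
time_s: 16.85
tool_pos: [0.6459, -0.0542, 0.0849]
eef_rot: [2.175, 2.267, 0.0]
ft_force: [-0.4, -0.3, -3.2]
gripper_width: 0.25
```

carry_out(
  commands=[
    [0,0.1,0,0],
    [0,0,0,0],
  ],
)

```text
time_s: 17.05
tool_pos: [0.6468, -0.0542, 0.0848]
eef_rot: [-2.175, -2.267, 0.0]
ft_force: [-0.4, -0.3, -3.2]
gripper_width: 0.252
```

carry_out(
  commands=[
    [0,0.15,0,0],
    [0,0,0,0],
  ],
)

```text
time_s: 17.25
tool_pos: [0.6475, -0.0542, 0.0845]
eef_rot: [-2.174, -2.266, 0.002]
ft_force: [-4.6, 0.5, -0.7]
gripper_width: 0.25
```

carry_out(
  commands=[
    [0,0.1,0,0],
    [0,0,0,0],
  ],
)

```text
time_s: 17.45
tool_pos: [0.648, -0.0542, 0.0844]
eef_rot: [-2.174, -2.265, 0.003]
ft_force: [-8.1, -0.3, 0.8]
gripper_width: 0.25
```

carry_out(
  commands=[
    [0,-0.5,0,0],
    [0,-1.5,0,0],
    [0,-1.5,0,0],
    [0,0,-4,0],
    [0,0,-4,0],
  ],
)

```text
time_s: 17.95
tool_pos: [0.6135, -0.0554, 0.1653]
eef_rot: [-2.174, -2.266, 0.001]
ft_force: [0.4, -0.0, -3.2]
gripper_width: 0.251
```

```bash
python3 - <<'E'
from m import *
s,t,r=pose(); print(s['time_s'],t,fen(t),np.degrees(np.arctan2(r[1,0],r[0,0])),s['joints'].round(2))
strips('i_top')
c=robot.calibration('top'); p=np.load('/tmp/top.npz')['p']; V=p.max(-1)
show('mat',rects(c,V<50,.004,(130,200,200,300),200))
E
```

```text
17.95 [ 0.61345082 -0.05544784  0.16527307] [-0.07929444 -0.07996408] 92.37055795067246 [ 0.39  0.39 -0.52  1.73  0.22  1.08 -0.16]
strip fence xy [-0.0155  0.0988] 66x30 skew 0.2
mat c=(0.4085,0.3183) 187x62 long 2.8 deg
```

View pics/i_top.png

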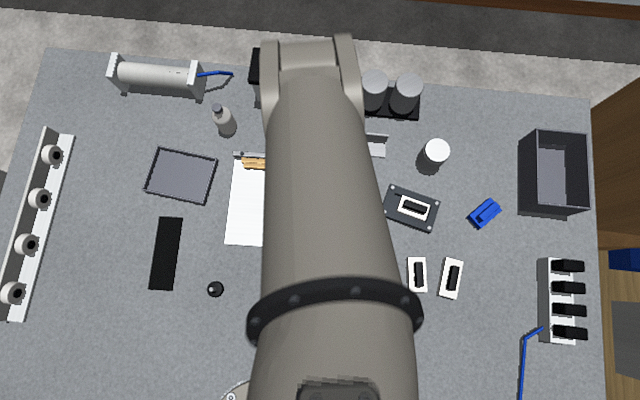

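carry_out(
  commands=[
    [3.82,-1.89,0,0],
    [3.82,-1.89,0,0],
    [3.82,-1.89,0,0],
    [3.82,-1.89,0,0],
    [3.82,-1.89,0,0],
  ],
)

```text
time_s: 18.5
tool_pos: [0.5114, 0.1329, 0.1651]
eef_rot: [2.175, 2.266, 0.002]
ft_force: [1.2, 0.9, -3.4]
gripper_width: 0.247
```

carry_out(
  commands=[
    [3.82,-1.89,0,0],
    [3.82,-1.89,0,0],
    [3.82,-1.89,0,0],
    [3.82,-1.89,0,0],
    [3.82,-1.89,0,0],
  ],
)

```text
time_s: 19.0
tool_pos: [0.409, 0.32, 0.1652]
eef_rot: [2.175, 2.266, 0.003]
ft_force: [1.9, 0.5, -4.0]
gripper_width: 0.255
```

```bash
python3 - <<'E'
from m import *
s,t,r=pose(); print(s['time_s'],t,np.degrees(np.arctan2(r[1,0],r[0,0])),s['joints'].round(2),s['gripper_width'])
strips('j_top')
E
```

```text
19.0 [0.4090126  0.32002064 0.16516037] 92.34724756515351 [-0.14  0.26 -0.75  1.93  0.21  1.02 -0.94] 0.2548426840644046
strip fence xy [-0.0155 -0.0779] 109x29 skew 0.2
strip fence xy [-0.0153  0.0736] 116x29 skew 0.2
```

carry_out(
  commands=[
    [0,0,0,7.46],
    [0,0,0,7.46],
    [0,0,0,7.46],
    [0,0,0,7.46],
    [0,0,0,7.46],
  ],
)

```text
time_s: 19.55
tool_pos: [0.4099, 0.3187, 0.165]
eef_rot: [-2.789, -1.445, -0.002]
ft_force: [-1.0, 0.7, -2.8]
gripper_width: 0.253
```

carry_out(
  commands=[
    [0,0,0,7.46],
    [0,0,0,7.46],
    [0,0,0,7.46],
    [0,0,0,7.46],
    [0,0,0,7.46],
  ],
)

```text
time_s: 20.05
tool_pos: [0.4099, 0.3187, 0.1649]
eef_rot: [-3.104, -0.477, -0.002]
ft_force: [-0.5, 0.3, -3.3]
gripper_width: 0.253
```

carry_out(
  commands=[
    [0,0,0,7.46],
    [0,0,0,7.46],
    [0,0,2,0],
    [0,0,2,0],
    [0,0,0,0],
  ],
)

```text
time_s: 20.55
tool_pos: [0.4087, 0.3176, 0.123]
eef_rot: [3.139, 0.078, -0.003]
ft_force: [-0.3, -1.3, -2.3]
gripper_width: 0.247
```

```bash
python3 - <<'E'
from m import *
s,t,r=pose(); print(s['time_s'],t,np.degrees(np.arctan2(r[1,0],r[0,0])),s['joints'].round(2),s['gripper_width'])
strips('k_top')
c=robot.calibration('top');f=np.load('/tmp/top.npz'); P=cloud(c,f['d']).reshape(-1,3)
q=P[(abs(P[:,2]-(t[2]-.038))<.006)&(abs(P[:,0]-t[0])<.1)&(abs(P[:,1]-t[1])<.06)]
print(len(q),cv2.minAreaRect((q[:,:2]*1000).astype(np.float32)),q[:,2].mean())
E
```

```text
20.55 [0.40873678 0.3176247  0.12295568] 2.859973698756601 [-0.36  0.27 -0.5   1.99  0.16  0.92 -2.46] 0.24680023593661385
strip fence xy [-0.0155 -0.0785] 111x29 skew 0.2
strip fence xy [-0.0153  0.0736] 116x29 skew 0.2
579 ((410.9815979003906, 318.7287902832031), (134.0587158203125, 41.18272399902344), 1.7248504161834717) 0.08442148333751522
```

carry_out(
  commands=[
    [-0.2,0,1.5,-0.8],
    [0,0,1.5,0],
    [0,0,0.8,0],
    [0,0,0,0],
    [0,0,0,0],
  ],
)

```text
time_s: 21.1
tool_pos: [0.4081, 0.3187, 0.0876]
eef_rot: [-3.139, -0.1, -0.001]
ft_force: [0.2, 0.2, -3.5]
gripper_width: 0.251
```

carry_out(
  commands=[
    [0,0,0.3,0],
    [0,0,0,0],
    [0,0,0,0],
  ],
)

```text
time_s: 21.4
tool_pos: [0.4078, 0.3184, 0.0841]
eef_rot: [-3.14, -0.1, -0.0]
ft_force: [0.3, 0.3, -3.4]
gripper_width: 0.248
```

carry_out(
  commands=[
    [0,0,0.2,0],
    [0,0,0.1,0],
    [0,0,0,0],
  ],
)

```text
time_s: 21.7
tool_pos: [0.4076, 0.3182, 0.0806]
eef_rot: [3.14, 0.1, -0.0]
ft_force: [0.2, -0.2, -3.0]
gripper_width: 0.246
```

carry_out(
  commands=[
    [0,0,0.1,0],
    [0,0,0,0],
  ],
)

```text
time_s: 21.9
tool_pos: [0.408, 0.3185, 0.0803]
eef_rot: [-3.14, -0.1, -0.001]
ft_force: [-1.1, -1.7, 4.7]
gripper_width: 0.249
```

carry_out(
  commands=[
    [0,0,0,0],
    [0,0,0,0],
    [0,0,0,0],
    [0,0,0,0],
    [0,0,0,0],
  ],
  grip=1,
)

```text
time_s: 22.4
tool_pos: [0.4077, 0.3183, 0.0798]
eef_rot: [-3.14, -0.1, -0.0]
ft_force: [-0.8, 0.1, 0.6]
gripper_width: 0.642
```

carry_out(
  commands=[
    [0,0,0,0],
    [0,0,0,0],
    [0,0,0,0],
    [0,0,0,0],
    [0,0,0,0],
  ],
)

```text
time_s: 22.9
tool_pos: [0.4077, 0.3183, 0.0798]
eef_rot: [-3.14, -0.1, -0.0]
ft_force: [0.5, -0.2, 1.0]
gripper_width: 0.998
```

carry_out(
  commands=[
    [0,0,-2,0],
    [0,0,-3,0],
    [0,0,-3,0],
    [0,0,-3,0],
    [0,0,-1,0],
  ],
)

```text
time_s: 23.4
tool_pos: [0.4086, 0.3192, 0.2027]
eef_rot: [-3.138, -0.1, -0.005]
ft_force: [0.8, 0.9, -0.2]
gripper_width: 1.0
```

```bash
python3 - <<'E'
from m import *
s,t,r=pose(); print(s['time_s'],t,np.degrees(np.arctan2(r[1,0],r[0,0])),s['joints'].round(2),s['gripper_width'])
strips('l_top'); c=robot.calibration('top');f=np.load('/tmp/top.npz'); P=cloud(c,f['d']).reshape(-1,3)
q=P[(abs(P[:,2]-.042)<.006)&(abs(P[:,0]-t[0])<.1)&(abs(P[:,1]-t[1])<.06)]
print(len(q),cv2.minAreaRect((q[:,:2]*1000).astype(np.float32)),q[:,2].mean())
c,p,d=grab('wrist');P=cloud(c,d).reshape(-1,3)
q=P[(abs(P[:,2]-.042)<.006)&(abs(P[:,0]-t[0])<.1)&(abs(P[:,1]-t[1])<.06)]
print(len(q),cv2.minAreaRect((q[:,:2]*1000).astype(np.float32)),q[:,2].mean())
show('mat+rake',rects(c,p.max(-1)<60,.004,(270,70,390,280),300))
E
```

```text
23.4 [0.40855993 0.31919715 0.2026979 ] 3.635942901142432 [-0.33  0.18 -0.51  1.9   0.1   1.08 -2.39] 1.0000096933652505
strip fence xy [-0.0155 -0.0779] 109x29 skew 0.2
strip fence xy [-0.0153  0.0736] 116x29 skew 0.2
726 ((410.3017272949219, 320.8603820800781), (134.12681579589844, 42.38401794433594), 3.6986591815948486) 0.04175465085357059
3243 ((408.35546875, 319.9555358886719), (132.7768096923828, 40.09976577758789), 3.6101574897766113) 0.04312312941363176
mat+rake c=(0.4073,0.3189) 189x66 long 2.9 deg
```

carry_out(
  commands=[
    [0,0,0,-7.2],
    [0,0,0,-7.2],
    [0,0,0,-7.2],
    [0,0,0,-7.2],
    [0,0,0,-7.2],
  ],
)

```text
time_s: 24.0
tool_pos: [0.4071, 0.3178, 0.1982]
eef_rot: [2.952, 1.073, -0.003]
ft_force: [0.1, 0.5, -0.5]
gripper_width: 1.001
```

carry_out(
  commands=[
    [0,0,0,-7.2],
    [0,0,0,-7.2],
    [0,0,0,-7.2],
    [0,0,0,-7.2],
    [0,0,0,-7.2],
  ],
)

```text
time_s: 24.5
tool_pos: [0.4071, 0.3178, 0.1982]
eef_rot: [-2.476, -1.933, 0.003]
ft_force: [0.1, -0.3, -0.9]
gripper_width: 1.002
```

carry_out(
  commands=[
    [-3,2.53,0,0],
    [-3,2.53,0,0],
    [-3,2.53,0,0],
    [-3,2.53,0,0],
    [-3,2.53,0,0],
  ],
)

```text
time_s: 25.0
tool_pos: [0.4929, 0.1398, 0.1983]
eef_rot: [-2.481, -1.926, 0.002]
ft_force: [0.8, 0.6, 0.4]
gripper_width: 0.995
```

carry_out(
  commands=[
    [-3,2.53,0,0],
    [-3,2.53,0,0],
    [-3,2.53,0,0],
    [-3,2.53,0,0],
    [-3.63,1.37,0,0],
  ],
)

```text
time_s: 25.5
tool_pos: [0.566, -0.0396, 0.1979]
eef_rot: [-2.48, -1.926, 0.002]
ft_force: [-0.4, 0.2, 0.8]
gripper_width: 1.001
```

carry_out(
  commands=[
    [-3.63,1.37,0,0],
    [-3.63,1.37,0,0],
    [-3.63,1.37,0,0],
    [-3.63,1.37,0,0],
    [-3.63,1.37,0,0],
  ],
)

```text
time_s: 26.0
tool_pos: [0.5862, -0.2326, 0.1978]
eef_rot: [-2.48, -1.925, 0.002]
ft_force: [0.8, 1.3, 0.2]
gripper_width: 1.006
```

carry_out(
  commands=[
    [-3.63,1.37,0,0],
    [-3.63,1.37,0,0],
    [0,0,0,0],
    [0,0,0,0],
  ],
)

```text
time_s: 26.4
tool_pos: [0.5946, -0.3088, 0.1975]
eef_rot: [-2.481, -1.923, 0.002]
ft_force: [0.2, 0.5, -0.6]
gripper_width: 0.996
```

```bash
cat >> m.py <<'E'
def ribs(c,p,d,near,zr,rad=.06):
    "rib top rect near xy, from depth at height zr"
    P=cloud(c,d).reshape(-1,3); q=P[(abs(P[:,2]-zr)<.006)&(np.hypot(*(P[:,:2]-near).T)<rad)]
    (x,y),(w,h),a=cv2.minAreaRect((q[:,:2]*1000).astype(np.float32))
    if w<h: w,h,a=h,w,a+90
    print('rib',len(q),round(x,1),round(y,1),round(w),round(h),'%.1f deg'%((a+90)%180-90),q[:,2].mean().round(4))
E
python3 - <<'E'
from m import *
s,t,r=pose(); print(s['time_s'],t,np.degrees(np.arctan2(r[1,0],r[0,0])),s['joints'].round(2))
strips('m_top')
c,p,d=grab('wrist','m_wrist'); ribs(c,p,d,(.5925,-.309),.052)
print(c)
V=p.max(-1);S=p.max(-1).astype(int)-p.min(-1)
show('white',rects(c,(V>170)&(S<40),.030,(200,80,450,330),300))
q=cloud(c,d).reshape(-1,3); q=q[(abs(q[:,2]-.018)<.004)&(np.hypot(q[:,0]-.594,q[:,1]+.302)<.1)]; print(cv2.minAreaRect((q[:,:2]*1000).astype(np.float32)),len(q))
E
```

```text
26.4 [ 0.59459152 -0.30876444  0.19750799] 75.5497862423633 [ 0.59  0.42 -0.28  1.58  0.12  1.16  0.03]
strip fence xy [-0.0156 -0.0785] 111x29 skew 0.2
strip fence xy [-0.0154  0.0736] 116x30 skew 0.2
rib 1026 590.7 -309.7 60 18 75.4 deg 0.053
{'fx': 351.7995092315074, 'fy': 351.7995092315074, 'cx': 323.9031701978462, 'cy': 200.2741794981113, 'eye': array([ 0.61214731, -0.23854425,  0.40504976]), 'orientation': array([-0.24588787,  0.03283957, -0.24946161])}
white c=(0.4585,-0.4165) 44x30 long 81.2 deg
white c=(0.6592,-0.4543) 51x32 long 83.3 deg
white c=(0.4998,-0.2070) 37x24 long 75.5 deg
white c=(0.6423,-0.3347) 233x176 long 75.6 deg
white c=(0.5463,-0.2155) 105x50 long -14.4 deg
((592.442626953125, -304.12677001953125), (139.78594970703125, 88.11561584472656), 75.64208984375) 6028
```

View pics/m_wrist.png

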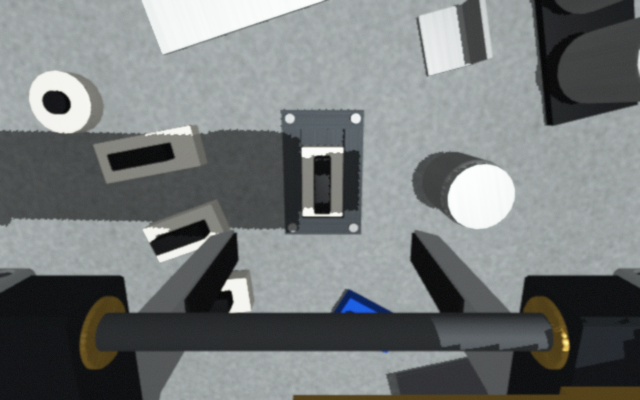

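carry_out(
  commands=[
    [-0.18,-0.36,0,0],
    [0,0,4,0],
    [0,0,4,0],
    [0,0,4,0],
    [0,0,0,0],
  ],
)

```text
time_s: 27.0
tool_pos: [0.5883, -0.307, 0.075]
eef_rot: [-2.475, -1.924, 0.005]
ft_force: [-0.9, -0.1, 0.5]
gripper_width: 1.003
```

carry_out(
  commands=[
    [0,0,0,0],
    [0,0,0,0],
  ],
)

```text
time_s: 27.2
tool_pos: [0.5929, -0.3093, 0.0823]
eef_rot: [2.479, 1.925, 0.002]
ft_force: [0.3, -0.2, -0.0]
gripper_width: 1.0
```

carry_out(
  commands=[
    [0,-0.2,2,0],
    [0,0,1.6,0],
    [0,0,0,0],
    [0,0,0,0],
  ],
)

```text
time_s: 27.6
tool_pos: [0.5899, -0.3087, 0.0445]
eef_rot: [2.481, 1.926, 0.0]
ft_force: [1.3, -0.4, -0.5]
gripper_width: 1.006
```

carry_out(
  commands=[
    [0,0,0,0],
    [0,0,0,0],
  ],
)

```text
time_s: 27.8
tool_pos: [0.5901, -0.3088, 0.0447]
eef_rot: [2.481, 1.926, 0.001]
ft_force: [0.5, 0.2, 0.5]
gripper_width: 1.002
```

carry_out(
  commands=[
    [0,0,0,0],
    [0,0,0,0],
    [0,0,0,0],
    [0,0,0,0],
    [0,0,0,0],
  ],
  grip=-1,
  grip_force=40,
)

```text
time_s: 28.3
tool_pos: [0.5896, -0.3086, 0.0438]
eef_rot: [-2.482, -1.926, -0.0]
ft_force: [-0.3, -0.6, 0.4]
gripper_width: 0.612
```

carry_out(
  commands=[
    [0,0,0,0],
    [0,0,0,0],
    [0,0,0,0],
    [0,0,0,0],
    [0,0,0,0],
  ],
)

```text
time_s: 28.8
tool_pos: [0.5895, -0.3086, 0.0438]
eef_rot: [-2.482, -1.926, 0.0]
ft_force: [-0.5, -0.2, 0.1]
gripper_width: 0.184
```

carry_out(
  commands=[
    [0,0,0,0],
    [0,0,0,0],
    [0,0,-0.5,0],
    [0,0,-1,0],
    [0,0,-1,0],
  ],
)

```text
time_s: 29.3
tool_pos: [0.5897, -0.3086, 0.0699]
eef_rot: [2.481, 1.926, 0.0]
ft_force: [0.1, -1.0, -0.1]
gripper_width: 0.004
```

carry_out(
  commands=[
    [0,0,-2,0],
    [0,0,-3,0],
    [0,0,-3,0],
    [0,0,0,0],
  ],
)

```text
time_s: 29.7
tool_pos: [0.5919, -0.3095, 0.1543]
eef_rot: [2.477, 1.922, 0.005]
ft_force: [1.0, -0.2, -0.2]
gripper_width: 0.006
```

```bash
python3 - <<'E'
from m import *
s,t,r=pose(); print(s['time_s'],t,np.degrees(np.arctan2(r[1,0],r[0,0])),s['joints'].round(2),s['gripper_width'],s['ft_force'])
c,p,d=grab('wrist','n_wrist'); ribs(c,p,d,t[:2],t[2]+.008)
c,p,d=grab('top','n_top')
P=cloud(c,d);q=P[140:212,138:225].reshape(-1,3); q=q[(q[:,2]>.014)&(q[:,2]<.03)]; print('bin',cv2.minAreaRect((q[:,:2]*1000).astype(np.float32)))
E
```

```text
29.7 [ 0.59189905 -0.30952536  0.15428384] 75.62959825237604 [ 0.59  0.45 -0.28  1.64  0.14  1.07  0.02] 0.006374694257769811 [ 0.95796824 -0.19043846 -0.17082747]
rib 0 0.0 0.0 0 0 0.0 deg nan
bin ((619.5401611328125, 317.4452819824219), (173.10641479492188, 131.17115783691406), 83.16893005371094)m.py:26: RuntimeWarning: Mean of empty slice.
  print('rib',len(q),round(x,1),round(y,1),round(w),round(h),'%.1f deg'%((a+90)%180-90),q[:,2].mean().round(4))
  ret = ret.dtype.type(ret / rcount)
```

View pics/n_wrist.png

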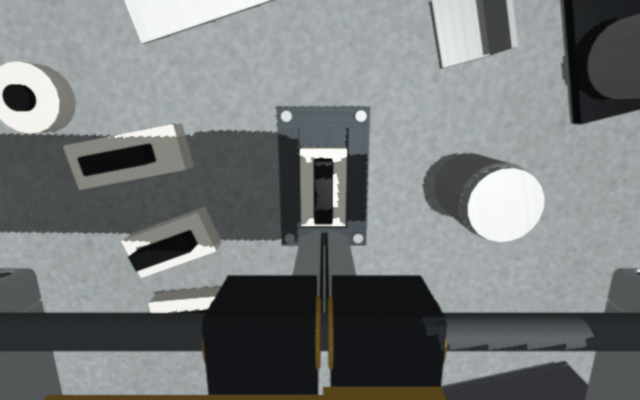

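```bash
python3 - <<'E'
from m import *
c=robot.calibration('wrist'); f=np.load('/tmp/wrist.npz'); s,t,r=pose()
for z in (.052,.050): ribs(c,f['p'],f['d'],(.591,-.309),z,.05)
P=cloud(c,f['d']).reshape(-1,3); q=P[(abs(P[:,2]-.03)<.005)&(np.hypot(P[:,0]-.591,P[:,1]+.309)<.06)]; print(q[:,2].mean(),cv2.minAreaRect((q[:,:2]*1000).astype(np.float32)))
E
```

```text
rib 1285 587.9 -308.7 59 18 75.9 deg 0.049
rib 1290 587.9 -308.7 59 18 75.9 deg 0.0489
0.027137480685102137 ((588.1077880859375, -308.80999755859375), (75.05523681640625, 44.000526428222656), 75.43209838867188)
```

carry_out(
  commands=[
    [0,0,0,0],
    [0,0,0,0],
    [0,0,0,0],
    [0,0,0,0],
    [0,0,0,0],
  ],
  grip=1,
)

```text
time_s: 30.3
tool_pos: [0.5895, -0.3085, 0.1485]
eef_rot: [-2.481, -1.926, 0.0]
ft_force: [-0.3, 0.2, -0.4]
gripper_width: 0.392
```

carry_out(
  commands=[
    [0,0,0,0],
    [0,0,0,0],
    [0,0,0,0],
    [0,0,0,0],
    [0,0,0,0],
  ],
)

```text
time_s: 30.8
tool_pos: [0.5896, -0.3086, 0.1488]
eef_rot: [2.482, 1.926, 0.0]
ft_force: [0.5, 0.1, 0.5]
gripper_width: 0.818
```

```bash
python3 - <<'E'
from m import *
s,t,r=pose(); print(s['time_s'],t,np.degrees(np.arctan2(r[1,0],r[0,0])),s['gripper_width'])
c,p,d=grab('wrist'); ribs(c,p,d,(.591,-.309),.052,.05)
E
```

```text
30.8 [ 0.58962142 -0.30859038  0.14883468] 75.64456197919408 0.8182788778101182
rib 1324 590.9 -310.1 60 17 75.4 deg 0.053
```

carry_out(
  commands=[
    [-0.1,0.1,2,0],
    [0,0,3,0],
    [0,0,3,0],
    [0,0,0,0],
    [0,0,0,0],
  ],
)

```text
time_s: 31.35
tool_pos: [0.5904, -0.3098, 0.0692]
eef_rot: [-2.481, -1.926, 0.0]
ft_force: [0.2, 1.4, 0.1]
gripper_width: 1.001
```

carry_out(
  commands=[
    [0,0,1,0],
    [0,0,1,0],
    [0,0,0.5,0],
    [0,0,0,0],
    [0,0,0,0],
  ],
)

```text
time_s: 31.85
tool_pos: [0.5904, -0.3098, 0.0439]
eef_rot: [-2.482, -1.926, -0.0]
ft_force: [0.9, 0.4, -0.1]
gripper_width: 0.998
```

carry_out(
  commands=[
    [0,0,0.2,0],
    [0,0,0,0],
    [0,0,0,0],
    [0,0,0,0],
    [0,0,0,0],
  ],
  grip=-1,
  grip_force=50,
)

```text
time_s: 32.35
tool_pos: [0.5904, -0.3099, 0.0419]
eef_rot: [2.482, 1.926, 0.0]
ft_force: [0.7, -0.4, -0.0]
gripper_width: 0.61
```

carry_out(
  commands=[
    [0,0,0,0],
    [0,0,0,0],
    [0,0,0,0],
    [0,0,0,0],
    [0,0,0,0],
  ],
)

```text
time_s: 32.85
tool_pos: [0.5903, -0.3098, 0.0418]
eef_rot: [-2.482, -1.926, -0.0]
ft_force: [1.0, -0.2, -0.4]
gripper_width: 0.185
```

carry_out(
  commands=[
    [0,0,0,0],
    [0,0,0,0],
    [0,0,0,0],
    [0,0,0,0],
    [0,0,0,0],
  ],
)

```text
time_s: 33.35
tool_pos: [0.5903, -0.3098, 0.0418]
eef_rot: [-2.482, -1.926, -0.0]
ft_force: [0.6, -0.9, 0.4]
gripper_width: 0.005
```

```bash
python3 - <<'E'
from m import *
s,t,r=pose(); print(s['time_s'],t,s['gripper_width'],s['ft_force'])
c,p,d=grab('wrist'); print('tip px',proj(c,t+r@[0,0,.011]))
a=cv2.resize(p[100:300,220:420],(400,400))
cs,q,_=grab('side'); u,v=proj(cs,t).astype(int); print(u,v)
b=cv2.resize(q[max(v-60,0):v+40,u-50:u+50],(400,400),interpolation=cv2.INTER_CUBIC)
cv2.imwrite('pics/o.png',np.hstack([a,b])[...,::-1])
E
```

```text
33.35 [ 0.59034407 -0.30980281  0.04180934] 0.004929024657861678 [ 0.59193057 -0.86021605  0.43121401]
tip px [325.28991804 224.12883897]
354 165
```

View pics/o.png

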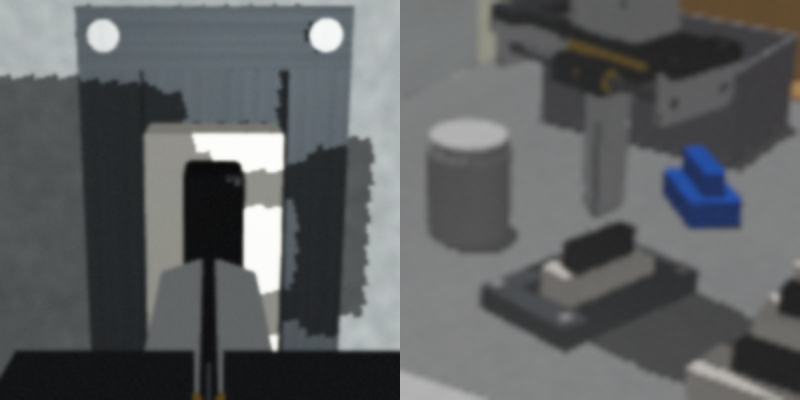

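```bash
python3 - <<'E'
from m import *
s,t,r=pose(); print(robot.tip_reach)
cs=robot.calibration('side'); print('rib top in side',proj(cs,[.5909,-.31,.052]),'tip',proj(cs,t+r@[0,0,.011]))
fs=np.load('/tmp/side.npz'); P=cloud(cs,fs['d'])
print('side finger low pts',P[150:162:2,354].round(3)); print('rib',P[163:170:2,354].round(3))
c=robot.calibration('wrist');f=np.load('/tmp/wrist.npz');P=cloud(c,f['d'])
print('wrist finger',P[232:260:5,316].round(3),P[232:260:5,334].round(3)); print('rib',P[195:220:5,326].round(3))
print('tool frame finger',((P[232:260:5,316]-t)@r).round(3))
E
```

```text
0.011
rib top in side [354.04636459 162.24914579] tip [353.84057967 168.8787436 ]
side finger low pts [[ 0.586 -0.298  0.096]
 [ 0.584 -0.294  0.092]
 [ 0.584 -0.294  0.086]
 [ 0.585 -0.297  0.078]
 [ 0.588 -0.304  0.068]
 [ 0.655 -0.427 -0.002]]
rib [[ 0.59  -0.308  0.051]
 [ 0.586 -0.302  0.048]
 [ 0.587 -0.304  0.04 ]
 [ 0.585 -0.301  0.035]]
wrist finger [[ 0.588 -0.299  0.073]
 [ 0.588 -0.3    0.08 ]
 [ 0.588 -0.299  0.088]
 [ 0.588 -0.3    0.094]
 [ 0.588 -0.3    0.1  ]
 [ 0.589 -0.299  0.106]] [[ 0.597 -0.301  0.074]
 [ 0.597 -0.302  0.081]
 [ 0.597 -0.302  0.087]
 [ 0.596 -0.301  0.095]
 [ 0.596 -0.302  0.1  ]
 [ 0.596 -0.302  0.105]]
rib [[ 0.597 -0.286  0.053]
 [ 0.596 -0.289  0.054]
 [ 0.595 -0.291  0.054]
 [ 0.595 -0.295  0.052]
 [ 0.594 -0.297  0.053]]
tool frame finger [[ 0.01  -0.005 -0.032]
 [ 0.009 -0.005 -0.038]
 [ 0.01  -0.005 -0.046]
 [ 0.009 -0.005 -0.052]
 [ 0.009 -0.004 -0.058]
 [ 0.01  -0.004 -0.065]]
```

carry_out(
  commands=[
    [0,0,0,0],
    [0,0,0,0],
    [0,0,0,0],
    [0,0,0,0],
    [0,0,0,0],
  ],
  grip=1,
)

```text
time_s: 33.95
tool_pos: [0.5904, -0.3098, 0.0418]
eef_rot: [-2.482, -1.926, -0.0]
ft_force: [0.1, -0.4, 0.3]
gripper_width: 0.394
```

carry_out(
  commands=[
    [0,0,0,0],
    [0,0,0,0],
    [0,0,0,0],
    [0,0,0,0],
    [0,0,0,0],
  ],
)

```text
time_s: 34.45
tool_pos: [0.5903, -0.3098, 0.0418]
eef_rot: [2.482, 1.926, 0.0]
ft_force: [0.6, -0.2, -0.4]
gripper_width: 0.818
```

carry_out(
  commands=[
    [0,0,0,0],
    [0,0,1,0],
    [0,0,1,0],
    [0,0,0,0],
    [0,0,0,0],
  ],
)

```text
time_s: 34.95
tool_pos: [0.59, -0.3096, 0.0211]
eef_rot: [-2.481, -1.926, 0.001]
ft_force: [0.7, -0.1, -1.2]
gripper_width: 1.001
```

```bash
cat >> m.py <<'E'
def tips(t,r):
    c,p,d=grab('wrist'); q=((cloud(c,d).reshape(-1,3)-t)@r)[(d>.05).ravel()]
    k=(abs(q[:,0])<.013)&(abs(q[:,1])<.062)&(q[:,2]>-.1)&(q[:,2]<.06); w=q@r.T+t
    h=np.histogram(w[k,2],bins=np.arange(-.005,.15,.005)); print([(round(b,3),n) for b,n in zip(h[1],h[0]) if n])
E
python3 - <<'E'
from m import *
s,t,r=pose(); print(s['time_s'],t,s['gripper_width'],s['ft_force'])
tips(t,r)
c=robot.calibration('wrist');f=np.load('/tmp/wrist.npz');P=cloud(c,f['d'])
# finger inner columns: min z per side
q=(P.reshape(-1,3)-t)@r; z=P.reshape(-1,3)[:,2]
for sg in(-1,1):
    k=(abs(q[:,0])<.02)&(q[:,1]*sg>.040)&(q[:,1]*sg<.062)&(z>.022); print(sg,k.sum(),np.sort(z[k])[:20:4],q[k].mean(0))
E
```

```text
34.95 [ 0.58995393 -0.30961138  0.02111555] 1.0005291547433897 [ 0.68145654 -0.12442187 -1.15519614]
[(np.float64(-0.005), np.int64(44)), (np.float64(0.0), np.int64(1449)), (np.float64(0.005), np.int64(5)), (np.float64(0.01), np.int64(40)), (np.float64(0.015), np.int64(2300)), (np.float64(0.02), np.int64(273)), (np.float64(0.025), np.int64(51)), (np.float64(0.03), np.int64(1604)), (np.float64(0.045), np.int64(46)), (np.float64(0.05), np.int64(1740)), (np.float64(0.055), np.int64(319)), (np.float64(0.06), np.int64(336)), (np.float64(0.065), np.int64(380)), (np.float64(0.07), np.int64(405)), (np.float64(0.075), np.int64(456)), (np.float64(0.08), np.int64(497)), (np.float64(0.085), np.int64(538)), (np.float64(0.09), np.int64(589)), (np.float64(0.095), np.int64(668)), (np.float64(0.1), np.int64(721)), (np.float64(0.105), np.int64(716)), (np.float64(0.11), np.int64(728)), (np.float64(0.115), np.int64(811)), (np.float64(0.12), np.int64(156))]
-1 9449 [0.0485093  0.04935518 0.05001294 0.05006395 0.05027517] [ 0.0078149  -0.05092973 -0.10836508]
1 9330 [0.04876543 0.049512   0.04967232 0.04991622 0.05005052] [ 0.0083813   0.04930301 -0.10867601]
```

carry_out(
  commands=[
    [0,0,0.7,0],
    [0,0,0.7,0],
    [0,0,0,0],
    [0,0,0,0],
  ],
)

```text
time_s: 35.4
tool_pos: [0.5902, -0.3097, 0.0075]
eef_rot: [-2.481, -1.926, 0.0]
ft_force: [0.8, 0.1, -0.5]
gripper_width: 0.999
```

carry_out(
  commands=[
    [0,0,0,0],
    [0,0,0,0],
    [0,0,0,0],
    [0,0,0,0],
    [0,0,0,0],
  ],
  grip=-1,
)

```text
time_s: 35.9
tool_pos: [0.5904, -0.3098, 0.0079]
eef_rot: [2.482, 1.926, 0.0]
ft_force: [-0.5, -0.1, 0.6]
gripper_width: 0.612
```

carry_out(
  commands=[
    [0,0,0,0],
    [0,0,0,0],
    [0,0,0,0],
    [0,0,0,0],
    [0,0,0,0],
  ],
)

```text
time_s: 36.4
tool_pos: [0.5904, -0.3098, 0.0078]
eef_rot: [2.482, 1.926, 0.0]
ft_force: [1.6, 0.7, 0.2]
gripper_width: 0.187
```

carry_out(
  commands=[
    [0,0,0,0],
    [0,0,0,0],
    [0,0,0,0],
  ],
)

```text
time_s: 36.7
tool_pos: [0.5905, -0.3098, 0.0078]
eef_rot: [2.481, 1.926, 0.0]
ft_force: [0.3, -0.7, 0.6]
gripper_width: 0.189
```

carry_out(
  commands=[
    [0,0,-0.5,0],
    [0,0,-1,0],
    [0,0,-1.5,0],
    [0,0,-3,0],
    [0,0,-3,0],
  ],
)

```text
time_s: 37.2
tool_pos: [0.5896, -0.3096, 0.0995]
eef_rot: [-2.481, -1.926, 0.001]
ft_force: [-0.2, -0.6, -1.4]
gripper_width: 0.186
```

carry_out(
  commands=[
    [0,0,-3,0],
    [0,0,0,-7.7],
    [3.91,-0.28,0,0],
    [3.91,-0.28,0,0],
    [3.91,-0.28,0,0],
  ],
)

```text
time_s: 37.7
tool_pos: [0.5951, -0.1912, 0.129]
eef_rot: [2.347, 2.087, 0.0]
ft_force: [1.5, 0.5, -1.5]
gripper_width: 0.183
```

carry_out(
  commands=[
    [3.91,-0.28,0,0],
    [3.91,-0.28,0,0],
    [3.91,-0.28,0,0],
    [3.91,-0.28,0,0],
    [3.91,-0.28,0,0],
  ],
)

```text
time_s: 38.2
tool_pos: [0.604, 0.0048, 0.1291]
eef_rot: [2.346, 2.088, 0.0]
ft_force: [-0.2, 0.7, -1.5]
gripper_width: 0.188
```

carry_out(
  commands=[
    [3.91,-0.28,0,0],
    [3.91,-0.28,0,0],
    [3.91,-0.28,0,0],
    [3.91,-0.28,0,0],
    [3.91,-0.28,0,0],
  ],
)

```text
time_s: 38.7
tool_pos: [0.6129, 0.2005, 0.1291]
eef_rot: [2.347, 2.088, 0.0]
ft_force: [1.1, 0.3, -2.2]
gripper_width: 0.188
```

carry_out(
  commands=[
    [3.91,-0.28,0,0],
    [3.91,-0.28,0,0],
    [3.91,-0.28,0,0],
    [0,0,0,0],
    [0,0,0,0],
  ],
)

```text
time_s: 39.2
tool_pos: [0.6178, 0.3176, 0.1285]
eef_rot: [2.345, 2.091, -0.0]
ft_force: [1.0, -0.8, -1.5]
gripper_width: 0.188
```

```bash
python3 - <<'E'
from m import *
s,t,r=pose(); print(s['time_s'],t,np.degrees(np.arctan2(r[1,0],r[0,0])),s['joints'].round(2),s['gripper_width'],s['ft_force'])
strips('p_top')
c,p,d=grab('wrist','p_wrist'); P=cloud(c,d).reshape(-1,3)
q=P[(P[:,2]>t[2]+.016)&(P[:,2]<t[2]+.028)&(abs(P[:,0]-t[0])<.06)&(abs(P[:,1]-t[1])<.07)]; print('held block top',len(q),cv2.minAreaRect((q[:,:2]*1000).astype(np.float32)))
E
```

```text
39.2 [0.61780946 0.31758407 0.1285387 ] 83.43903417542268 [-0.25  0.54 -0.46  1.58  0.26  1.08 -0.88] 0.18849095913533015 [ 1.00837173 -0.77255    -1.54606982]
strip fence xy [-0.0156 -0.0779] 109x29 skew 0.2
strip fence xy [-0.0154  0.0736] 116x30 skew 0.2
held block top 3380 ((617.1083374023438, 316.3322448730469), (76.11216735839844, 44.06675720214844), 83.27822875976562)
```

View pics/p_wrist.png

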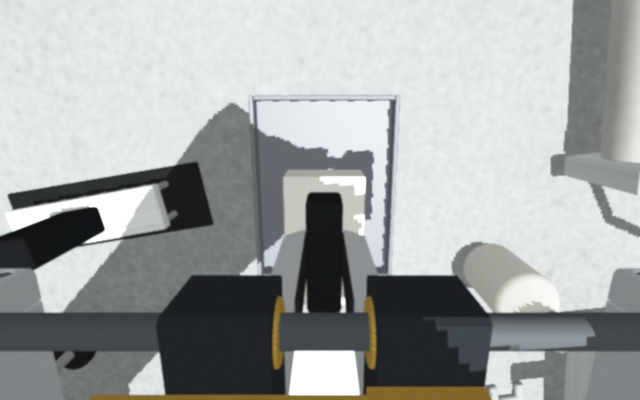

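carry_out(
  commands=[
    [0,0,3,0],
    [0,0,3,0],
    [0,0,3,0],
    [0,0,1.5,0],
    [0,0,0,0],
  ],
)

```text
time_s: 39.8
tool_pos: [0.6177, 0.3149, 0.0212]
eef_rot: [-2.348, -2.087, 0.005]
ft_force: [-0.3, 0.4, -1.4]
gripper_width: 0.186
```

carry_out(
  commands=[
    [0,0,0,0],
    [0,0,0.8,0],
    [0,0,0.4,0],
    [0,0,0,0],
    [0,0,0,0],
  ],
)

```text
time_s: 40.3
tool_pos: [0.6185, 0.3169, 0.0111]
eef_rot: [2.347, 2.089, 0.0]
ft_force: [0.5, 0.1, -1.2]
gripper_width: 0.186
```

carry_out(
  commands=[
    [0,0,0.2,0],
    [0,0,0,0],
  ],
)

```text
time_s: 40.5
tool_pos: [0.6183, 0.3168, 0.0087]
eef_rot: [-2.347, -2.089, 0.0]
ft_force: [-0.4, 0.7, -2.3]
gripper_width: 0.184
```

carry_out(
  commands=[
    [0,0,0.2,0],
    [0,0,0,0],
  ],
)

```text
time_s: 40.7
tool_pos: [0.6183, 0.3167, 0.0066]
eef_rot: [-2.347, -2.089, 0.0]
ft_force: [-0.3, 1.5, -0.5]
gripper_width: 0.187
```

carry_out(
  commands=[
    [0,0,0.1,0],
    [0,0,0,0],
  ],
)

```text
time_s: 40.9
tool_pos: [0.6184, 0.3168, 0.0058]
eef_rot: [-2.347, -2.089, -0.0]
ft_force: [-0.7, -0.2, -1.8]
gripper_width: 0.184
```

carry_out(
  commands=[
    [0,0,0.1,0],
    [0,0,0,0],
  ],
)

```text
time_s: 41.1
tool_pos: [0.6185, 0.3168, 0.0058]
eef_rot: [2.347, 2.088, 0.0]
ft_force: [-4.4, -3.6, 12.6]
gripper_width: 0.188
```

carry_out(
  commands=[
    [0,0,0,0],
    [0,0,0,0],
    [0,0,0,0],
    [0,0,0,0],
    [0,0,0,0],
  ],
  grip=1,
)

```text
time_s: 41.6
tool_pos: [0.6184, 0.3167, 0.0047]
eef_rot: [-2.347, -2.089, 0.0]
ft_force: [-0.1, 0.9, -0.0]
gripper_width: 0.576
```

carry_out(
  commands=[
    [0,0,0,0],
    [0,0,0,0],
    [0,0,0,0],
    [0,0,0,0],
    [0,0,0,0],
  ],
)

```text
time_s: 42.1
tool_pos: [0.6184, 0.3168, 0.0048]
eef_rot: [-2.347, -2.089, -0.0]
ft_force: [-0.3, 0.2, 0.4]
gripper_width: 0.985
```

carry_out(
  commands=[
    [0,0,-2,0],
    [0,0,-3,0],
    [0,0,-4,0],
    [0,0,-4,0],
    [0,0,-4,0],
  ],
)

```text
time_s: 42.6
tool_pos: [0.6181, 0.3166, 0.1765]
eef_rot: [-2.347, -2.089, 0.0]
ft_force: [0.3, 0.8, -0.2]
gripper_width: 1.0
```

```bash
python3 - <<'E'
from m import *
s,t,r=pose(); print(s['time_s'],t,np.degrees(np.arctan2(r[1,0],r[0,0])),s['joints'].round(2),s['gripper_width'])
strips('q_top'); c,p,d=grab('wrist'); ribs(c,p,d,(.618,.317),.050)
f=np.load('/tmp/top.npz');ct=robot.calibration('top')
for xy in((.4246,-.4124),(.424,-.3288),(.4159,-.2342)): ribs(ct,f['p'],f['d'],xy,.046,.035)
P=cloud(ct,f['d']).reshape(-1,3)
q=P[(abs(P[:,2]-.018)<.005)&(np.hypot(P[:,0]-.5945,P[:,1]+.302)<.1)]; print('fixture',cv2.minAreaRect((q[:,:2]*1000).astype(np.float32)))
E
```

```text
42.6 [0.61813655 0.31664875 0.17647841] 83.3450704447014 [-0.24  0.5  -0.47  1.53  0.24  1.17 -0.87] 1.0000361336698373
strip fence xy [-0.0156 -0.0785] 111x29 skew 0.2
strip fence xy [-0.0154  0.0736] 116x30 skew 0.2
rib 1073 616.9 316.8 60 17 83.5 deg 0.051
rib 194 424.6 -412.3 60 20 -10.0 deg 0.0451
rib 192 425.7 -328.0 58 19 5.8 deg 0.0452
rib 189 416.1 -233.2 60 18 -3.5 deg 0.0451
fixture ((594.0016479492188, -301.89251708984375), (140.4602508544922, 89.66265106201172), 75.36011505126953)
```

carry_out(
  commands=[
    [-4.2,-0.1,0,0],
    [-4.2,-0.1,0,0],
    [-4.2,-0.1,0,0],
    [-4.2,-0.1,0,0],
    [-4.2,-0.1,0,0],
  ],
  grip=0,
)

```text
time_s: 43.2
tool_pos: [0.5885, 0.107, 0.1746]
eef_rot: [2.347, 2.088, -0.0]
ft_force: [1.7, -0.4, 0.3]
gripper_width: 0.609
```

carry_out(
  commands=[
    [-4.2,-0.1,0,0],
    [-4.2,-0.1,0,0],
    [-4.2,-0.1,0,0],
    [-4.2,-0.1,0,0],
    [-4.2,-0.1,0,0],
  ],
)

```text
time_s: 43.7
tool_pos: [0.5591, -0.1009, 0.1747]
eef_rot: [2.347, 2.088, 0.0]
ft_force: [0.8, 0.5, -0.4]
gripper_width: 0.502
```

carry_out(
  commands=[
    [-4.07,-1.23,0,0],
    [-4.07,-1.23,0,0],
    [-4.07,-1.23,0,0],
    [-4.07,-1.23,0,0],
    [-4.07,-1.23,0,0],
  ],
)

```text
time_s: 44.2
tool_pos: [0.474, -0.2957, 0.1747]
eef_rot: [2.347, 2.089, -0.0]
ft_force: [0.9, -0.0, 0.2]
gripper_width: 0.501
```

carry_out(
  commands=[
    [-4.07,-1.23,0,0],
    [-4.07,-1.23,0,0],
    [-4.07,-1.23,0,0],
    [0,0,0,7.74],
    [0,0,0,7.74],
  ],
)

```text
time_s: 44.7
tool_pos: [0.423, -0.4126, 0.1743]
eef_rot: [-2.613, -1.743, 0.0]
ft_force: [0.2, 0.8, 0.5]
gripper_width: 0.499
```

carry_out(
  commands=[
    [0,0,0,7.74],
    [0,0,0,7.74],
    [0,0,0,7.74],
    [0,0,0,7.74],
    [0,0,0,7.74],
  ],
)

```text
time_s: 45.2
tool_pos: [0.4241, -0.4111, 0.1745]
eef_rot: [-3.042, -0.782, 0.0]
ft_force: [-0.5, -0.2, -0.8]
gripper_width: 0.495
```

carry_out(
  commands=[
    [0,0,0,7.74],
    [0,0,0,7.74],
    [0,0,0,7.74],
    [0,0,0,7.74],
    [0,0,0,7.74],
  ],
)

```text
time_s: 45.7
tool_pos: [0.4242, -0.4111, 0.1745]
eef_rot: [-3.13, 0.27, 0.0]
ft_force: [-0.2, -1.1, -0.4]
gripper_width: 0.498
```

carry_out(
  commands=[
    [0,0,0,0],
    [0,0,0,0],
    [0,0,0,0],
  ],
)

```text
time_s: 46.0
tool_pos: [0.4243, -0.4112, 0.1747]
eef_rot: [-3.131, 0.256, 0.0]
ft_force: [0.2, -0.6, 0.3]
gripper_width: 0.499
```

```bash
python3 - <<'E'
from m import *
s,t,r=pose(); print(s['time_s'],t,np.degrees(np.arctan2(r[1,0],r[0,0])),s['joints'].round(2),s['gripper_width'])
c,p,d=grab('wrist','r_wrist'); ribs(c,p,d,(.4246,-.4123),.046,.045)
P=cloud(c,d).reshape(-1,3); q=P[(abs(P[:,2]-.024)<.005)&(np.hypot(P[:,0]-.4246,P[:,1]+.4123)<.058)]; print('top',cv2.minAreaRect((q[:,:2]*1000).astype(np.float32)))
strips()
E
```

```text
46.0 [ 0.42425136 -0.41116618  0.17468954] -9.341618509819666 [ 0.6   0.29  0.08  1.81 -0.03  1.04 -1.05] 0.49903531353740244
rib 1134 423.5 -413.9 60 18 -9.6 deg 0.047
top ((423.7835998535156, -413.6749572753906), (44.003684997558594, 95.37924194335938), 80.91008758544922)
strip fence xy [-0.0155 -0.0785] 111x29 skew 0.2
strip fence xy [-0.0154  0.0736] 116x30 skew 0.2
```

carry_out(
  commands=[
    [0,0.27,3,0],
    [0,0,3,0],
    [0,0,3,0],
    [0,0,3,0],
    [0,0,0,0],
  ],
)

```text
time_s: 46.6
tool_pos: [0.4218, -0.4123, 0.0514]
eef_rot: [-3.128, 0.259, 0.007]
ft_force: [-1.0, -0.0, 0.3]
gripper_width: 0.496
```

carry_out(
  commands=[
    [0,0,0,0],
    [0,0,1.5,0],
    [0,0,1.5,0],
    [0,0,0,0],
    [0,0,0,0],
  ],
)

```text
time_s: 47.1
tool_pos: [0.4237, -0.4138, 0.0247]
eef_rot: [-3.13, 0.261, 0.001]
ft_force: [-1.2, 0.9, -0.5]
gripper_width: 0.498
```

```bash
python3 - <<'E'
from m import *
s,t,r=pose(); print(s['time_s'],t,np.degrees(np.arctan2(r[1,0],r[0,0])),s['gripper_width'])
c,p,d=grab('wrist'); ribs(c,p,d,(.4236,-.4138),.046,.045)
E
```

```text
47.1 [ 0.42367527 -0.413789    0.02467315] -9.537316621347399 0.49770318332353886
rib 3283 423.9 -413.7 56 48 28.0 deg 0.047
```

Aligned with the rib. I'll lower the last 2.2 cm and grip.

carry_out(
  commands=[
    [0,0,1,0],
    [0,0,1.2,0],
    [0,0,0,0],
    [0,0,0,0],
  ],
)

```text
time_s: 47.55
tool_pos: [0.4235, -0.4137, 0.0022]
eef_rot: [-3.13, 0.261, 0.001]
ft_force: [0.5, 0.5, 0.6]
gripper_width: 0.499
```

carry_out(
  commands=[
    [0,0,0,0],
    [0,0,0,0],
    [0,0,0,0],
    [0,0,0,0],
    [0,0,0,0],
  ],
  grip=-1,
  grip_force=50,
)

```text
time_s: 48.05
tool_pos: [0.4239, -0.414, 0.003]
eef_rot: [3.131, -0.261, 0.0]
ft_force: [-0.1, 0.3, 2.0]
gripper_width: 0.187
```

carry_out(
  commands=[
    [0,0,0,0],
    [0,0,0,0],
    [0,0,0,0],
  ],
)

```text
time_s: 48.35
tool_pos: [0.4239, -0.414, 0.0029]
eef_rot: [3.131, -0.261, 0.0]
ft_force: [-0.4, 0.1, 4.2]
gripper_width: 0.186
```

carry_out(
  commands=[
    [0,0,-0.5,0],
    [0,0,-1.5,0],
    [0,0,-3,0],
    [0,0,-3,0],
    [0,0,-2,0],
  ],
)

```text
time_s: 48.85
tool_pos: [0.4242, -0.4143, 0.1059]
eef_rot: [3.13, -0.261, 0.003]
ft_force: [0.4, 0.6, -1.9]
gripper_width: 0.19
```

carry_out(
  commands=[
    [0,0,-2,-7.72],
    [0,0,-2,-7.72],
    [0,0,0,-7.72],
    [0,0,0,-7.72],
    [0,0,0,-7.72],
  ],
)

```text
time_s: 49.35
tool_pos: [0.4237, -0.414, 0.1441]
eef_rot: [3.038, 0.796, 0.001]
ft_force: [0.4, -0.5, -1.7]
gripper_width: 0.188
```

carry_out(
  commands=[
    [0,0,0,-7.72],
    [0,0,0,-7.72],
    [0,0,0,-7.72],
    [0,0,0,-7.72],
    [0,0,0,-7.72],
  ],
)

```text
time_s: 49.85
tool_pos: [0.4236, -0.4139, 0.1439]
eef_rot: [2.605, 1.756, -0.0]
ft_force: [0.4, 0.3, -1.9]
gripper_width: 0.19
```

carry_out(
  commands=[
    [0,0,0,-7.72],
    [1.28,3.39,0,0],
    [1.28,3.39,0,0],
    [1.28,3.39,0,0],
    [1.28,3.39,0,0],
  ],
)

```text
time_s: 50.35
tool_pos: [0.569, -0.3985, 0.144]
eef_rot: [2.486, 1.92, -0.0]
ft_force: [0.1, -0.8, -1.4]
gripper_width: 0.187
```

carry_out(
  commands=[
    [0,0,0,0],
    [0,0,0,0],
    [0,0,0,0],
    [0,0,0,0],
    [0,0,0,0],
  ],
)

```text
time_s: 50.85
tool_pos: [0.5671, -0.3992, 0.1432]
eef_rot: [2.487, 1.919, -0.0]
ft_force: [-0.1, 1.1, -1.8]
gripper_width: 0.185
```

```bash
python3 - <<'E'
from m import *
s,t,r=pose(); print(s['time_s'],t,np.degrees(np.arctan2(r[1,0],r[0,0])),s['joints'].round(2),s['gripper_width'])
c,p,d=grab('wrist','s_wrist'); P=cloud(c,d).reshape(-1,3)
q=P[(abs(P[:,2]-.018)<.004)&(np.hypot(P[:,0]-.594,P[:,1]+.302)<.095)]; print('fixture',len(q),cv2.minAreaRect((q[:,:2]*1000).astype(np.float32)))
q=P[(abs(P[:,2]-.006)<.004)&(np.hypot(P[:,0]-.594,P[:,1]+.302)<.058)]; print('floor',len(q),cv2.minAreaRect((q[:,:2]*1000).astype(np.float32)))
z=t[2]+.021; q=P[(abs(P[:,2]-z)<.006)&(np.hypot(P[:,0]-t[0],P[:,1]-t[1])<.07)]; print('held',len(q),cv2.minAreaRect((q[:,:2]*1000).astype(np.float32)),q[:,2].mean()-t[2])
z=t[2]+.043; q=P[(abs(P[:,2]-z)<.004)&(np.hypot(P[:,0]-t[0],P[:,1]-t[1])<.045)];print('rib',len(q),cv2.minAreaRect((q[:,:2]*1000).astype(np.float32)))
E
```

```text
50.85 [ 0.56710848 -0.39917959  0.14324202] 75.31734934805387 [ 0.67  0.49 -0.21  1.58  0.11  1.08  0.18] 0.18488187550188803
fixture 8644 ((591.9830932617188, -306.4317626953125), (134.0817413330078, 88.3518295288086), 75.56763458251953)
floor 6214 ((593.794677734375, -303.75799560546875), (100.383056640625, 115.4266586303711), 75.21435546875)
held 5090 ((566.435791015625, -396.878662109375), (93.29926300048828, 44.16246795654297), 75.33869934082031) 0.02211145853733465
rib 4301 ((564.0418090820312, -396.71875), (60.904483795166016, 39.51466751098633), 56.9864616394043)
```

View pics/s_wrist.png

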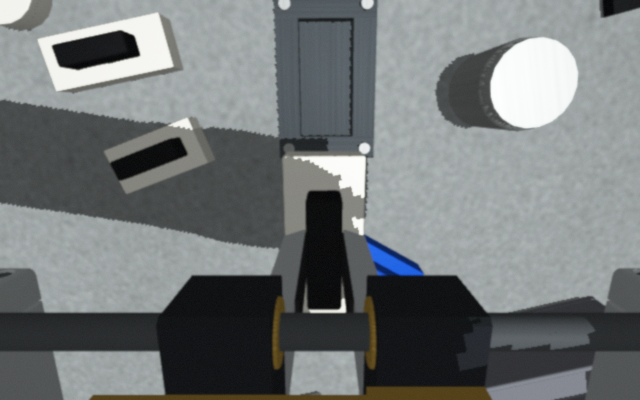

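```bash
python3 - <<'E'
from m import *
s,t,r=pose(); c=robot.calibration('wrist'); f=np.load('/tmp/wrist.npz'); p,d=f['p'],f['d']
q=(cloud(c,d).reshape(-1,3)-t)@r; z=cloud(c,d).reshape(-1,3)[:,2]
def lim(n,k):
    a=q[k]; print(n,k.sum(),'x %.4f..%.4f y %.4f..%.4f'%(*np.percentile(a[:,0],[.3,99.7]),*np.percentile(a[:,1],[.3,99.7])),'z',z[k].mean().round(4),'ang',cv2.minAreaRect((a[:,:2]*1000).astype(np.float32))[2])
lim('pocket floor',(z>.003)&(z<.0105)&(q[:,0]>.03)&(q[:,0]<.165)&(abs(q[:,1]+.001)<.035))
lim('fixture',(z>.014)&(z<.022)&(q[:,0]>.01)&(q[:,0]<.2)&(abs(q[:,1])<.06))
lim('held top',(abs(z-t[2]-.022)<.005)&(q[:,0]>.02)&(q[:,0]<.07)&(abs(q[:,1])<.03))
# vertical steps for pocket edges along centre lines
for n,k in(('x',(abs(q[:,1]+.0)<.008)&(q[:,0]>.02)&(q[:,0]<.19)),):
    a=q[k][:,0];o=np.argsort(a);print(n,[(a[i].round(3),z[k][i].round(3)) for i in o[::60]][:40])
E
```

```text
pocket floor 6014 x 0.0490..0.1490 y -0.0235..0.0247 z 0.0072 ang 89.626953125
fixture 8657 x 0.0312..0.1627 y -0.0433..0.0444 z 0.0192 ang 89.75287628173828
held top 3782 x 0.0201..0.0486 y -0.0231..0.0205 z 0.1653 ang 89.98057556152344
x [(np.float64(0.02), np.float64(0.187)), (np.float64(0.021), np.float64(0.284)), (np.float64(0.021), np.float64(0.285)), (np.float64(0.022), np.float64(0.187)), (np.float64(0.022), np.float64(0.285)), (np.float64(0.022), np.float64(0.187)), (np.float64(0.022), np.float64(0.286)), (np.float64(0.023), np.float64(0.187)), (np.float64(0.023), np.float64(0.286)), (np.float64(0.023), np.float64(0.287)), (np.float64(0.023), np.float64(0.188)), (np.float64(0.023), np.float64(0.188)), (np.float64(0.024), np.float64(0.187)), (np.float64(0.024), np.float64(0.286)), (np.float64(0.024), np.float64(0.187)), (np.float64(0.024), np.float64(0.286)), (np.float64(0.024), np.float64(0.286)), (np.float64(0.024), np.float64(0.285)), (np.float64(0.025), np.float64(0.286)), (np.float64(0.025), np.float64(0.286)), (np.float64(0.025), np.float64(0.284)), (np.float64(0.025), np.float64(0.286)), (np.float64(0.025), np.float64(0.285)), (np.float64(0.025), np.float64(0.286)), (np.float64(0.025), np.float64(0.285)), (np.float64(0.026), np.float64(0.286)), (np.float64(0.026), np.float64(0.287)), (np.float64(0.026), np.float64(0.287)), (np.float64(0.026), np.float64(0.285)), (np.float64(0.026), np.float64(0.287)), (np.float64(0.026), np.float64(0.287)), (np.float64(0.026), np.float64(0.286)), (np.float64(0.026), np.float64(0.284)), (np.float64(0.027), np.float64(0.285)), (np.float64(0.027), np.float64(0.285)), (np.float64(0.027), np.float64(0.286)), (np.float64(0.027), np.float64(0.188)), (np.float64(0.027), np.float64(0.286)), (np.float64(0.027), np.float64(0.285)), (np.float64(0.027), np.float64(0.286))]
```

carry_out(
  commands=[
    [2.5,0.05,0,-0.25],
    [2.5,0.05,0,0],
    [2.5,0.05,0,0],
    [2.33,0.04,0,0],
    [0,0,0,0],
  ],
)

```text
time_s: 51.4
tool_pos: [0.5955, -0.3001, 0.1432]
eef_rot: [-2.478, -1.931, -0.002]
ft_force: [0.2, 0.1, -1.3]
gripper_width: 0.189
```

carry_out(
  commands=[
    [0,0,3,0],
    [0,0,3,0],
    [0,0,2.5,0],
    [0,0,2.5,0],
    [0,0,0,0],
  ],
)

```text
time_s: 51.9
tool_pos: [0.5918, -0.3037, 0.0296]
eef_rot: [-2.479, -1.923, 0.004]
ft_force: [-0.7, -0.1, -1.7]
gripper_width: 0.181
```

carry_out(
  commands=[
    [0,0,0,0],
    [0,0,0,0],
    [0,0,0,0],
  ],
)

```text
time_s: 52.2
tool_pos: [0.595, -0.3044, 0.0344]
eef_rot: [2.481, 1.925, 0.002]
ft_force: [-0.1, -0.2, -1.7]
gripper_width: 0.185
```

```bash
python3 - <<'E'
from m import *
s,t,r=pose(); print(s['time_s'],t,np.degrees(np.arctan2(r[1,0],r[0,0])),s['ft_force'],s['gripper_width'])
tgt=np.array([.5671,-.3992])+r[:2,:2]@[.0983,.0019]; print('target',tgt,'err tool',((np.append(tgt,t[2])-t)@r).round(4))
c,p,d=grab('wrist','t_wrist'); W=cloud(c,d).reshape(-1,3); q=(W-t)@r; z=W[:,2]
def lim(n,k):
    a=q[k]; print(n,k.sum(),'x %.4f..%.4f y %.4f..%.4f'%(*np.percentile(a[:,0],[.3,99.7]),*np.percentile(a[:,1],[.3,99.7])),'z',z[k].mean().round(4))
lim('fixture',(z>.014)&(z<.022)&(q[:,0]>-.02)&(q[:,0]<.09)&(abs(q[:,1])<.06))
lim('held top',(abs(z-t[2]-.022)<.005)&(q[:,0]>.02)&(q[:,0]<.07)&(abs(q[:,1])<.03))
lim('pocket',(z>.003)&(z<.011)&(q[:,0]>.0)&(q[:,0]<.06)&(abs(q[:,1])<.035))
E
```

```text
52.2 [ 0.59504272 -0.30438891  0.03436583] 75.61438718659586 [-0.1423645  -0.17013451 -1.66445081] 0.18491492163909676
target [ 0.59336273 -0.30445419] err tool [-0.0005 -0.0016 -0.    ]
fixture 9968 x -0.0194..0.0695 y -0.0463..0.0414 z 0.0193
held top 3786 x 0.0201..0.0485 y -0.0231..0.0205 z 0.0565
pocket 343 x 0.0455..0.0484 y -0.0266..0.0214 z 0.0072
```

carry_out(
  commands=[
    [-0.1,-0.14,0,0],
    [0,0,0.5,0],
    [0,0,0,0],
    [0,0,0,0],
    [0,0,0,0],
  ],
)

```text
time_s: 52.75
tool_pos: [0.5927, -0.3044, 0.0277]
eef_rot: [-2.482, -1.926, -0.0]
ft_force: [-0.8, -0.5, -2.2]
gripper_width: 0.187
```

```bash
cat > fit.py <<'E'
from m import *
s,t,r=pose(); print(s['time_s'],t,np.degrees(np.arctan2(r[1,0],r[0,0])),s['ft_force'],s['gripper_width'])
c,p,d=grab('wrist'); W=cloud(c,d).reshape(-1,3); q=(W-t)@r; z=W[:,2]
def lim(n,k):
    a=q[k]; print(n,k.sum(),'x %.4f..%.4f y %.4f..%.4f'%(*np.percentile(a[:,0],[.3,99.7]),*np.percentile(a[:,1],[.3,99.7])),'z',z[k].mean().round(4),'edge slopes',
      *[np.polyfit(*zip(*[(x,(np.max if sg>0 else np.min)(a[abs(a[:,0]-x)<.002,1])) for x in np.linspace(.022,.046,9)]),1)[0].round(4) for sg in(-1,1)])
lim('fixture',(z>.014)&(z<.022)&(q[:,0]>-.02)&(q[:,0]<.09)&(abs(q[:,1])<.06))
lim('held top',(abs(z-t[2]-.022)<.005)&(q[:,0]>.02)&(q[:,0]<.07)&(abs(q[:,1])<.03))
k=(z>.003)&(z<.011)&(q[:,0]>.0)&(q[:,0]<.06)&(abs(q[:,1])<.035); print('pocket x max',q[k,0].max(),'y',q[k,1].min(),q[k,1].max())
E
python3 fit.py
```

```text
52.75 [ 0.59267202 -0.30440668  0.02772576] 75.63311644557629 [-0.75559234 -0.50710221 -2.21037487] 0.18666394524601046
fixture 10802 x -0.0195..0.0702 y -0.0440..0.0437 z 0.0192 edge slopes -0.0019 -0.0012
held top 3784 x 0.0201..0.0486 y -0.0231..0.0205 z 0.0499 edge slopes 0.0029 0.0051
pocket x max 0.04923457254188002 y -0.02433681359445273 0.02387519614309112
```

carry_out(
  commands=[
    [-0.06,0.1,0.3,0],
    [0,0,0,0],
    [0,0,0,0],
    [0,0,0,0],
  ],
)

```text
time_s: 53.2
tool_pos: [0.5935, -0.3053, 0.0248]
eef_rot: [-2.482, -1.926, -0.0]
ft_force: [1.3, 0.3, -1.2]
gripper_width: 0.189
```

```bash
python3 fit.py
```

```text
53.2 [ 0.59348752 -0.30530246  0.02476962] 75.63063323043565 [ 1.25164675  0.28431154 -1.23582551] 0.18879777804920725
fixture 11260 x -0.0195..0.0708 y -0.0450..0.0427 z 0.0193 edge slopes -0.0046 0.0031
held top 3781 x 0.0201..0.0486 y -0.0232..0.0205 z 0.0469 edge slopes -0.0012 0.0036
pocket x max 0.05009886043130937 y -0.025277359690078657 0.02289050146770766
```

carry_out(
  commands=[
    [0,0,0.4,0],
    [0,0,0.3,0],
    [0,0,0,0],
  ],
)

```text
time_s: 53.55
tool_pos: [0.5931, -0.3051, 0.0171]
eef_rot: [-2.481, -1.926, 0.001]
ft_force: [0.2, -1.0, -2.3]
gripper_width: 0.187
```

carry_out(
  commands=[
    [0,0,0.3,0],
    [0,0,0,0],
  ],
)

```text
time_s: 53.75
tool_pos: [0.5933, -0.3052, 0.0144]
eef_rot: [-2.481, -1.926, 0.0]
ft_force: [-0.4, 0.3, -2.2]
gripper_width: 0.183
```

In the pocket with no contact force (the underside is below the rim). I'll continue down.

carry_out(
  commands=[
    [0,0,0.3,0],
    [0,0,0,0],
  ],
)

```text
time_s: 53.95
tool_pos: [0.5933, -0.3052, 0.0114]
eef_rot: [-2.481, -1.926, 0.0]
ft_force: [-0.8, -0.2, -1.8]
gripper_width: 0.187
```

carry_out(
  commands=[
    [0,0,0.15,0],
    [0,0,0,0],
  ],
)

```text
time_s: 54.15
tool_pos: [0.5934, -0.3053, 0.0101]
eef_rot: [-2.482, -1.926, 0.0]
ft_force: [0.2, 0.1, -2.0]
gripper_width: 0.187
```

carry_out(
  commands=[
    [0,0,0.1,0],
    [0,0,0,0],
  ],
)

```text
time_s: 54.35
tool_pos: [0.5934, -0.3053, 0.0092]
eef_rot: [-2.482, -1.926, 0.0]
ft_force: [-0.7, 0.7, -1.6]
gripper_width: 0.187
```

carry_out(
  commands=[
    [0,0,0.1,0],
    [0,0,0,0],
  ],
)

```text
time_s: 54.55
tool_pos: [0.5936, -0.3054, 0.009]
eef_rot: [2.482, 1.926, 0.0]
ft_force: [-3.4, 2.0, 7.5]
gripper_width: 0.183
```

carry_out(
  commands=[
    [0,0,0.05,0],
    [0,0,0,0],
  ],
)

```text
time_s: 54.75
tool_pos: [0.5936, -0.3054, 0.009]
eef_rot: [2.482, 1.926, 0.0]
ft_force: [-6.3, 3.3, 13.5]
gripper_width: 0.183
```

carry_out(
  commands=[
    [0,0,0,0],
    [0,0,0,0],
    [0,0,0,0],
    [0,0,0,0],
    [0,0,0,0],
  ],
  grip=0,
)

```text
time_s: 55.25
tool_pos: [0.5935, -0.3053, 0.0077]
eef_rot: [-2.482, -1.926, 0.0]
ft_force: [0.1, -0.6, -0.3]
gripper_width: 0.5
```

carry_out(
  commands=[
    [0,0,-2,0],
    [0,0,-3,0],
    [0,0,-4,0],
    [0,0,-4,0],
    [0,0,-3,0],
  ],
)

```text
time_s: 55.75
tool_pos: [0.5939, -0.3054, 0.1704]
eef_rot: [2.481, 1.925, 0.001]
ft_force: [-0.6, 0.4, 0.6]
gripper_width: 0.505
```

carry_out(
  commands=[
    [0,0,0,0],
    [0,0,0,0],
    [0,0,0,0],
  ],
)

```text
time_s: 56.05
tool_pos: [0.5928, -0.3051, 0.1665]
eef_rot: [-2.481, -1.925, 0.001]
ft_force: [0.5, -1.0, 0.0]
gripper_width: 0.501
```

```bash
python3 - <<'E'
from m import *
s,t,r=pose(); print(s['time_s'],t,s['gripper_width'],s['ft_force'])
strips('z_top'); c,p,d=grab('wrist','z_wrist'); W=cloud(c,d).reshape(-1,3); q=(W-t)@r; z=W[:,2]
for n,a,b in(('fixture',.014,.022),('top',.026,.035),('rib',.048,.057)):
    k=(z>a)&(z<b)&(abs(q[:,0])<.09)&(abs(q[:,1])<.06); Q=W[k]; A=np.c_[Q[:,:2]-Q[:,:2].mean(0),np.ones(k.sum())]
    print(n,k.sum(),cv2.minAreaRect((q[k,:2]*1000).astype(np.float32)),Q[:,2].mean().round(4),'tilt',np.degrees(np.linalg.lstsq(A,Q[:,2],rcond=None)[0][:2]).round(2))
cs,q,_=grab('side','z_side')
f=np.load('/tmp/top.npz')['p']; cv2.imwrite('pics/zz.png',np.hstack([cv2.resize(f[100:320,100:480],(800,463))])[...,::-1])
E
```

```text
56.05 [ 0.59282337 -0.30505974  0.16651631] 0.5010409003565099 [ 0.54845973 -0.9500847   0.03370566]
strip fence xy [-0.0155 -0.0779] 109x29 skew 0.2
strip fence xy [-0.0154  0.0736] 116x30 skew 0.2
fixture 6853 ((0.9105224609375, -0.2963752746582031), (88.13202667236328, 139.17208862304688), 89.94586944580078) 0.0192 tilt [0.02 0.03]
top 2941 ((0.40374755859375, -0.3410930633544922), (44.058128356933594, 95.67916870117188), 89.87577819824219) 0.0312 tilt [0.04 0.01]
rib 1224 ((0.9207191467285156, -0.4029426574707031), (17.9141902923584, 59.267364501953125), 89.6648178100586) 0.053 tilt [-0.74 -0.09]
```

View pics/zz.png

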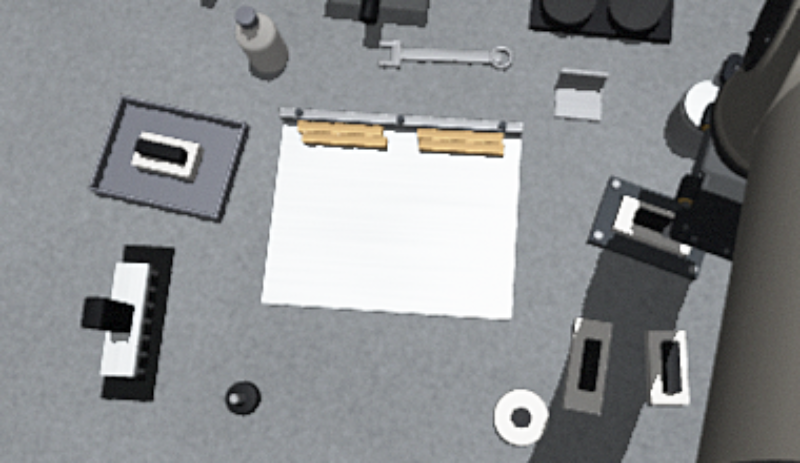

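View pics/z_side.png

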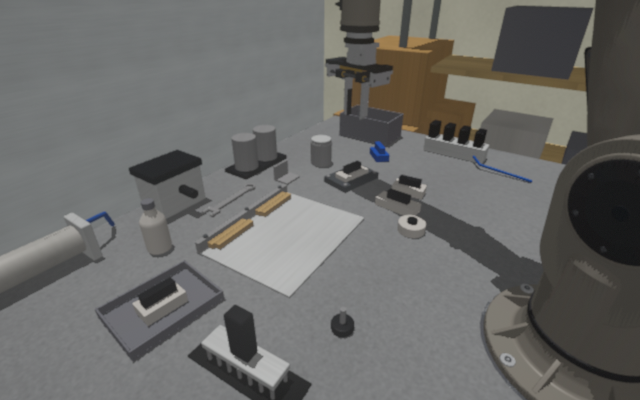

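```bash
python3 -c "
from rig import robot
print(robot.close_job())"
```

```text
the job is handed in; nothing more can be done
None
```

The job is handed in at about 56 s of robot time, with every part done and in the order asked.

- **Strips:** Four strips were present. They now lie as two pairs at the fence, with each pair's centre 15.5 mm from the face and skewed about 0.2°. They were touched only by the rake. One pair is offset about 7 mm end to end along the fence. No strip had moved in the last look before hand-in.
- **Rake:** It stands upright and lengthwise on the mat, within about 2 mm of the middle and about 1° of square.
- **Old block:** block76 stands upright in the grey bin.
- **New block:** block96 measured 95–96 mm long before I picked it up. It sits in the pocket with its top 12 mm above the fixture, its body top level to under 0.1°, square to about 0.1° and centred to about 0.5 mm. The rib-top fit gave -0.7° of tilt, which disagrees; I put that down to noise over a small patch.
- **Other things:** block86, block108 and the bystanders looked unmoved in the last top and side pictures. I judged that by eye, without measuring them again.

**Two disagreements:**
- **Fingertip reach:** The first two tries at block76 closed on air above its rib. Both cameras showed the fingertips about 27 mm behind the reported TCP, not 11 mm ahead as stated. I corrected the heights by camera from then on.
- **Wrist camera:** It differed from the top camera by about 2 mm at the fixture, so I aligned block96 relative to the pocket within the wrist view.

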